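# Unlock the sensor with the flat screwdriver

## Task

Unlock the seismic sensor: with the flat screwdriver, turn the slotted selector inside the hexagonal collar a quarter turn clockwise, until it comes against its stop. The screwdriver lies flat on the granite, so first lay it in the channel of the sloping rest, let go of it there and take it again by the upper end of its handle; when the selector is turned, lay the screwdriver back in the channel of the rest. Do not turn the other selector (in the round collar), do not touch the selector with the fingers, and leave the other things on the shelf where they are.

Things in the scene. Friction and masses are not known exactly. Their poses are not given: they have to be found in the camera images.
- driver_center (a point): Loose flat screwdriver, 200 mm long, about 0.16 kg; this point is the centre of its handle, 13 mm above the shelf as it lies at the start. x runs along the tool to the blade, z is up as it lies. The handle is a black bar of 26 x 26 mm with flat sides, 100 mm long (x -50 to +50 mm). The centre of mass is at about x = +20 mm.
- driver_tip (a point): Middle of the end of the screwdriver's blade, 150 mm from the handle's centre along x; axes as driver_center. From the handle (x = 50 mm) a steel shaft of 10 mm diameter runs to x = 128 mm, then the flat blade to x = 150 mm: 22 mm wide (along y), 4 mm thick (along z).
- cradle: Aluminium channel on the fixed dark iron sloping rest. x points down its 45 degree slope, where the blade goes (roughly towards +y, the robot's left); z is normal to its floor, y level across. Origin on the plane of the floor, 105 mm above the shelf. The floor runs only from x = 5 to 50 mm. Side walls 31 mm apart, 14 mm high, then lips flaring to about 25 mm high and 55 mm over all.
- cradle_seat (a point): Where the centre of the handle lies when the screwdriver is seated: 13 mm above the channel floor at x = 0, axes as the cradle and as driver_center of a seated tool. The upper part of the seated handle (x -50 to +5 mm) stands free of the channel, for gripping. Laid up to 20 mm higher up the slope is still good; it may stick by friction and need not slide.
- cradle_stop (a point): Middle of the stop at the channel's low end (x = 50 mm, 13 mm above the floor), which holds the lower end of the handle. 22 mm high, 6 mm thick, with a notch 19 mm wide, open at the top (away from the floor), for the shaft; shaft and blade hang free beyond it.
- selector_slot (a point): Centre of the slot's floor in the brass selector to turn, on its upright axis, 54 mm above the shelf. x lies along the slot and turns with it. The slot is 32 mm long, 6 mm wide, 10 mm deep, closed at the ends. The selector is a disc of 48 mm diameter, its top 64 mm above the shelf, in a hexagonal steel collar 52 mm clear inside, top 67 mm above the shelf.
- selector (a joint): Angle of that selector in rad: grows clockwise seen from above, hard stops at 0 and 1.571. It starts between 0 and 0.15, turns against friction (about 0.08 N m), has no spring and stays where it is left. The blade has about 5 degrees of play in the slot either way.
- puck: Fixed black round sensor puck, 170 mm diameter, 50 mm high, origin at the centre of its underside. The selector to turn is at y = +42 mm, the other one (round collar) at y = -42 mm; a green bubble level at x = +56 mm.
- other_edge (a point): Point on the rim of the second, equal selector (20 mm from its axis along its slot, on its top, 64 mm above the shelf), which is in the round collar on the same puck, its axis 84 mm from the first. It must not be turned.
- foot: Brass levelling foot, 56 mm diameter, 55 mm high, loose bystander; origin at the centre of its underside.
- block: White ceramic insulating block, 60 x 100 x 40 mm high, loose bystander; origin at the centre of its underside.
- standoff_a: Stainless hex standoff, 30 mm across flats, 79 mm high with its stud, standing, loose bystander; origin at the centre of its underside.
- standoff_b: A second such standoff, loose bystander.
- level: Aluminium spirit level, 22 x 150 (along y) x 30 mm high, loose bystander; origin at the centre of its underside.
- driver: The same screwdriver as a body; origin at the centre of the underside of its handle as it lies, axes as driver_center.
Mind the look-alikes: they are no part of the job. Leave any purple or red look-alike of the driver alone.

How it is judged:
On the way, in this order (a step that is already met when the one before it is completed fails the run):
1. the screwdriver lies in the channel of the sloping rest, blade downhill, let go (x of driver_center in the frame of cradle between -0.025 and 0.012 m and y of driver_center in the frame of cradle between -0.006 and 0.006 m and z of driver_center in the frame of cradle between 0.006 and 0.02 m and angle between the x axis of driver_center and the x axis of cradle, either way round below 0.15 rad and x of driver_tip in the frame of cradle above 0.1 m and contact force between the fingers and driver below 0.2 N and linear speed of driver below 0.02 m/s), for 0.2 s.
2. its blade is down in the slot of the selector in the hexagonal collar, not yet turned (distance between driver_tip and selector_slot below 0.009 m and value of joint selector below 0.6 rad), for 0.1 s.
3. the selector is turned to its stop (within 6 degrees), the blade still in the slot (distance between driver_tip and selector_slot below 0.009 m and value of joint selector above 1.466 rad), for 0.1 s.
At the end, for the whole second after the job is handed in: Selector in the hexagonal collar within 6 degrees of its clockwise stop; screwdriver released, at rest in the sloping channel, blade downhill, aligned within 0.15 rad, handle centre -25 to +12 mm along, within 6 mm across and 6 to 20 mm above its floor (all of step 1 and value of joint selector above 1.466 rad); the robot touches nothing.
It fails at once if the other selector is turned (distance of other_edge from where it was at the start of the episode above 0.004 m).
It fails at once if the fingers touch the selector (contact force between the fingers and selector above 0.5 N).
It fails at once if one of the other loose things is pushed out of place (20 mm) (distance of any of foot, block, standoff_a, standoff_b, level from where it was at the start of the episode above 0.02 m).
It also fails if it takes over 72 s, if anything falls off the work surface, if the arm or the gripper's body presses on something with over 40 N, if the wrist force passes 120 N, or if a joint passes its speed limit or range.

## Robot

A 7-joint arm with a two-finger parallel gripper is mounted at the origin on the work surface. World frame = base frame: x ahead of the robot, y to its left, z up, the work surface at z = 0. Lengths are in m, angles in rad, forces in N, time in s.
With the tool pointing down it reaches from about 0.425 to 0.8 m from the base axis. Payload 8.3 kg.
Tool frame: the origin (TCP) lies midway between the tips of the shut fingers; the grasp point (between the pads) lies 19 mm behind it; y points along the fingers, z is the direction in which the jaws open and shut, and the axes are right-handed (so a half turn about y gives the same grasp; the last joint's range is limited). The gripper opens to 85 mm and grips with 20 to 120 N. Pads are 22 mm wide; open, the fingers measure 114 mm over their backs; the gripper's body (76 mm by 85 mm) begins 54 mm behind the grasp point. The pads swing forward as they close: fully open they stand 13 mm farther back than shut.
Start: joints at [-1.357, 0.383, 0.016, 1.37, -0.006, 1.388, -0.046], TCP at [0.171, 0.601, 0.231] pointing down, gripper open.
Joint ranges: [-2.95, 2.95], [-0.25, 2.06], [-1.52, 1.56], [0.18, 2.33], [-1.44, 4.58], [0.02, 2.06], [-3.01, 3.01]. Speed limits (rad/s): [2.39, 2.39, 3.01, 3.01, 3.14, 3.14, 3.14].

## Interface

Orientations are given as a unit quaternion [x, y, z, w].
In Python, from station import r gives the robot as it stands.
- The arm moves only by the tool arm_command, never from a script. Its argument "commands" is a list of rows, each a list of 7 numbers: the shift along the tool's x, y, z in m, then the turn, a rotation vector about the tool's x, y, z in rad, then the finger opening in m, from 0 to 0.0854. In form: [[x, y, z, ax, ay, az, jaw], ...]. A call has 1 to 10 rows; each row shifts and turns the commanded pose from where the row before left it, along the tool's axes as they then stand; what a row does not reach is not made up. A row lasts 1/10 s, in which the tool goes at most 50 mm and 8.59 degrees, less where a joint would pass 70% of its speed; a pose out of reach is approached as far as the arm can. A call with a gripper value outside its range is refused whole. The fingers move at their own pace and stop on an object; "squeeze" is the grip in N (left out, the last holds). Time passes only in rows, so rows that do not move let the fingers close. It gives the time, the measured TCP pose, the force and the opening at its end, in the units of the state.
- r.sense(): the state, without advancing time (a new reading comes with each control period).
- r.camera(name): name is "scene" or "top"; returns a dict with "img" (384x512x3 uint8, red, green, blue), "vfov" (degrees; the focal length in pixels is half the picture's height over the tangent of half this angle, whatever the lens; pixels are square), "cx", "cy" (the principal point, pixels), "rvec" (rotation vector, rad) and "tvec" (3), from world to camera coordinates, as OpenCV has them. Camera axes: x right, y down, z forward; pixel columns grow to the right and rows downward; lengths in m; the calibration is good to about 2 mm. A picture is of the moment at which its call begins. There is no depth.
- r.job_done(): hands the job in, once; it reports no verdict.
The state is a dict: "time": time; "qpos": joint angles; "joint_vel": joint speeds; "effort": joint torques, N m; "tool_pos": TCP position; "orientation": TCP orientation; "contact_force": force on the tool from outside, world axes, zero at the start; "wrist_torque": the same for the moment, N m; "width": finger opening in m.
Only numpy, scipy, OpenCV 4.12 (cv2) and the standard library are available. Lean on these libraries where they do the work, as an engineer would, in place of code of your own. Each camera call takes 0.05 s, during which the arm holds its last target.

## Working session

There is one attempt and no reset: what is moved stays moved. The work goes in short steps, Python scripts to look and compute and a tool call to move; the robot and the scene stay as the last step left them, time stands still between calls to the robot, and variables do not carry over. Pictures are saved under pics/ and viewed, and the job is handed in when it is done.

Besides the shell and the picture viewer there is one more tool, called after "Call:" as name(argument=value, ...), one argument or row to a line, values as JSON. arm_command: Moves the arm, as the interface text tells. Its arguments: {"type":"object","properties":{"commands":{"type":"array","items":{"type":"array","items":{"type":"number"}}},"squeeze":{"type":"number"}},"required":["commands"]}

```bash
ls; mkdir -p pics; python3 - <<'E'
from station import r
import cv2,numpy as np
s=r.sense()
for k,v in s.items(): print(k,np.round(v,4))
for n in ("scene","top"):
    c=r.camera(n); cv2.imwrite(f"pics/{n}0.png",cv2.cvtColor(c["img"],cv2.COLOR_RGB2BGR))
    print(n,{k:v for k,v in c.items() if k!="img"})
E
```

```text
pics
time 0.0
qpos [-1.3569  0.3843  0.0164  1.3711 -0.0063  1.3882 -0.0465]
joint_vel [-0.     -0.0003  0.001  -0.0006 -0.0016 -0.0006  0.0004]
effort [ 4.00000e-04 -6.27616e+01  8.44600e-01 -3.71807e+01  1.67000e-02
  1.47000e-02  0.00000e+00]
tool_pos [0.1706 0.6007 0.2303]
orientation [ 0.701  -0.0976  0.0974 -0.6997]
contact_force [0.7558 0.1654 0.44  ]
wrist_torque [-0.0019 -0.0123  0.032 ]
width 0.0857
scene {'vfov': 43.22579508359835, 'cx': 254.44817931348646, 'cy': 191.28463594855023, 'rvec': array([ 1.76462214,  1.59750334, -0.72528086]), 'tvec': array([-0.06546786, -0.26767639,  1.74205562])}
top {'vfov': 43.87203033975861, 'cx': 251.74665738987807, 'cy': 185.09005137037798, 'rvec': array([ 2.10378757, -2.15363114,  0.17910465]), 'tvec': array([0.01016422, 0.5135899 , 1.30234201])}
```

View pics/scene0.png

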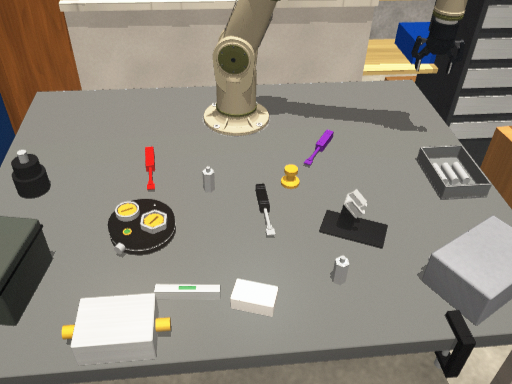

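View pics/top0.png

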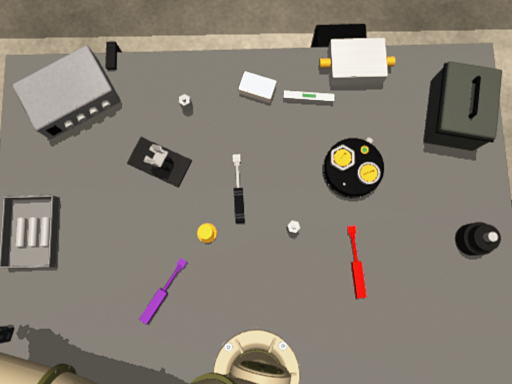

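The driver lies near top (238,188), the rest is at (157,158) and the puck at (353,167), with the hex collar at (343,157). I'll take enlarged crops next.

```bash
cat > h.py <<'E'
import numpy as np,cv2
from scipy.spatial.transform import Rotation as R
from station import r
def cam(n):
    c=r.camera(n); h=c["img"].shape[0]
    f=h/2/np.tan(np.radians(c["vfov"])/2)
    c["K"]=np.array([[f,0,c["cx"]],[0,f,c["cy"]],[0,0,1]]); c["Rm"]=cv2.Rodrigues(c["rvec"])[0]; return c
def proj(c,P): return cv2.projectPoints(np.atleast_2d(np.float64(P)),c["rvec"],c["tvec"],c["K"],None)[0][:,0]
def ray(c,uv):
    d=c["Rm"].T@np.linalg.solve(c["K"],[uv[0],uv[1],1]); o=-c["Rm"].T@c["tvec"]; return o,d
def atz(c,uv,z):
    o,d=ray(c,uv); return o+d*(z-o[2])/d[2]
def tri(c1,u1,c2,u2):
    A=[];b=[]
    for c,u in((c1,u1),(c2,u2)):
        o,d=ray(c,u);d=d/np.linalg.norm(d);M=np.eye(3)-np.outer(d,d);A.append(M);b.append(M@o)
    return np.linalg.lstsq(np.vstack(A),np.hstack(b),rcond=None)[0]
def crop(c,name,x0,y0,w,h,k,pts=None,draw=None):
    im=cv2.cvtColor(c["img"],cv2.COLOR_RGB2BGR)[y0:y0+h,x0:x0+w]
    im=cv2.resize(im,None,fx=k,fy=k,interpolation=cv2.INTER_CUBIC)
    for i in range(0,w,10):
        cv2.line(im,(i*k,0),(i*k,6),(0,255,255),1)
        if i%20==0: cv2.putText(im,str(x0+i),(i*k,16),0,.35,(0,255,255),1)
    for i in range(0,h,10):
        cv2.line(im,(0,i*k),(6,i*k),(0,255,255),1)
        if i%20==0:cv2.putText(im,str(y0+i),(8,i*k+4),0,.35,(0,255,255),1)
    if pts is not None:
        for p in pts: cv2.circle(im,(int((p[0]-x0+.5)*k),int((p[1]-y0+.5)*k)),2,(0,0,255),-1)
    cv2.imwrite(f"pics/{name}.png",im)
E
python3 - <<'E'
from h import *
t=cam("top");s=cam("scene")
crop(t,"t_dr",210,140,60,95,6)
crop(t,"t_cr",120,130,80,65,9)
crop(t,"t_pk",315,130,80,75,8)
crop(s,"s_dr",240,175,50,70,8)
crop(s,"s_cr",310,180,90,70,8)
crop(s,"s_pk",100,190,85,70,8)
E
```

```text
(no output)
```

View pics/t_dr.png

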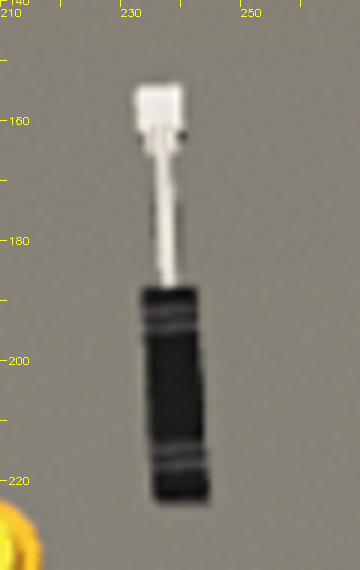

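View pics/t_cr.png

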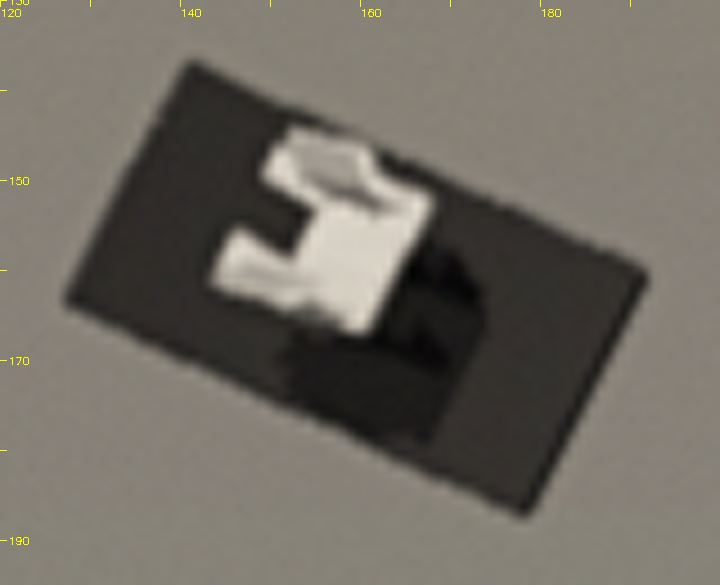

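View pics/t_pk.png

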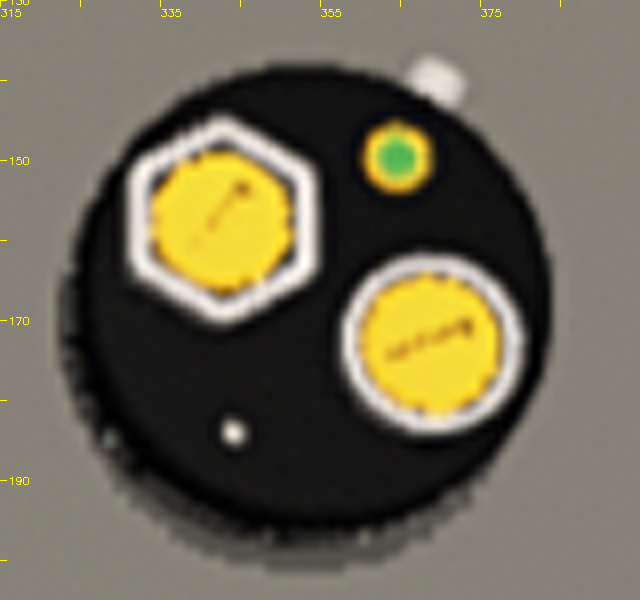

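View pics/s_dr.png

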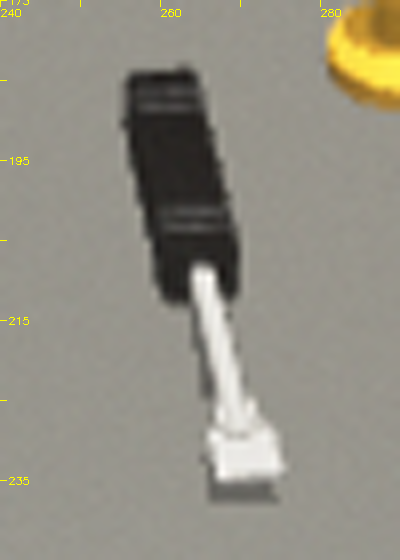

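View pics/s_cr.png

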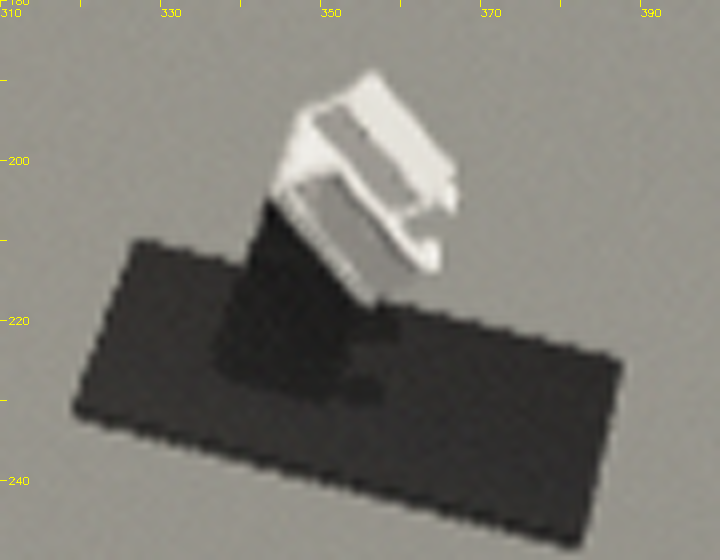

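View pics/s_pk.png

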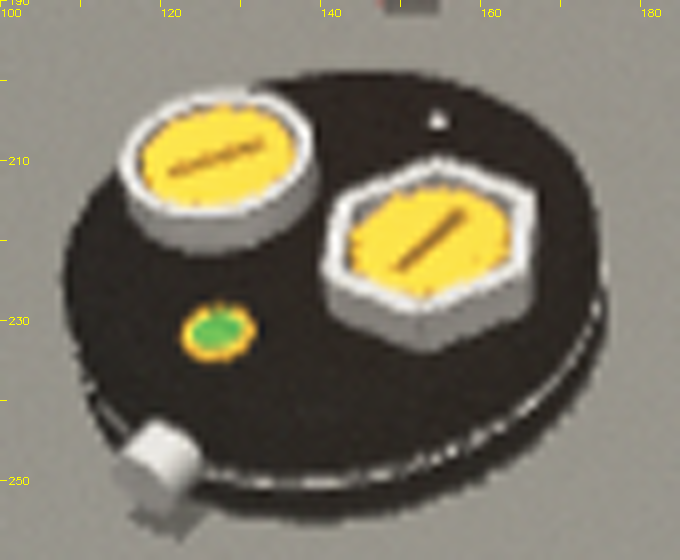

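```bash
cat >> h.py <<'E'
def px(x0,y0,k,p): return np.array([x0+(p[0]+.5)/k-.5,y0+(p[1]+.5)/k-.5])
E
python3 - <<'E'
from h import *
np.set_printoptions(precision=4,suppress=True)
t=cam("top");s=cam("scene")
T=lambda x0,y0,k,ps,z:np.array([atz(t,px(x0,y0,k,p),z) for p in ps])
S=lambda x0,y0,k,ps,z:np.array([atz(s,px(x0,y0,k,p),z) for p in ps])
print("driver top"); print(T(210,140,6,[(142,287),(197,288),(153,500),(210,497)],.026)); print(T(210,140,6,[(133,86),(185,85)],.014))
print("scene back/front"); print(S(240,175,8,[(127,75),(197,70),(160,262),(238,240)],.026));print(S(240,175,8,[(214,475),(284,470)],.012))
print("puck hex, disc, round"); print(T(315,130,8,[(223.5,220)],.067),T(315,130,8,[(222,220)],.064),T(315,130,8,[(432,343)],.067),T(315,130,8,[(398,157)],.055))
print(S(100,190,8,[(429,241)],.067),S(100,190,8,[(430,241)],.064),S(100,190,8,[(217,151)],.067),S(100,190,8,[(218,331)],.055))
print("slot");a=T(315,130,8,[(197,243),(245,185)],.062);b=S(100,190,8,[(396,270),(465,210)],.062)
print(a,b)
for q in(a,b): d=q[1]-q[0];print(np.degrees(np.arctan2(d[1],d[0])),np.linalg.norm(d))
print("plate");print(T(120,130,9,[(190,60),(650,275),(525,518),(65,300)],.008));print(S(310,180,8,[(140,240),(622,360),(580,547),(78,415)],.008))
E
```

```text
driver top
[[0.5114 0.0513 0.026 ]
 [0.5103 0.0251 0.026 ]
 [0.4096 0.0477 0.026 ]
 [0.4103 0.0209 0.026 ]]
[[0.6129 0.0546 0.014 ]
 [0.6128 0.0292 0.014 ]]
scene back/front
[[0.4182 0.0228 0.026 ]
 [0.4175 0.0485 0.026 ]
 [0.5204 0.0229 0.026 ]
 [0.5114 0.0511 0.026 ]]
[[0.6106 0.0306 0.012 ]
 [0.6103 0.0538 0.012 ]]
puck hex, disc, round
[[ 0.5834 -0.258   0.067 ]] [[ 0.5841 -0.258   0.064 ]] [[ 0.5377 -0.328   0.067 ]] [[ 0.6075 -0.3233  0.055 ]]
[[ 0.5891 -0.2573  0.067 ]] [[ 0.5859 -0.2575  0.064 ]] [[ 0.5403 -0.3275  0.067 ]] [[ 0.6117 -0.3225  0.055 ]]
slot
[[ 0.5765 -0.2492  0.062 ]
 [ 0.597  -0.2672  0.062 ]] [[ 0.5962 -0.2678  0.062 ]
 [ 0.5701 -0.2474  0.062 ]]
-41.31506033820109 0.02728463114232281
142.07058032327583 0.033118817754506216
plate
[[0.6748 0.3237 0.008 ]
 [0.5986 0.1723 0.008 ]
 [0.5193 0.2128 0.008 ]
 [0.5949 0.3631 0.008 ]]
[[0.5263 0.213  0.008 ]
 [0.6002 0.3631 0.008 ]
 [0.6835 0.3218 0.008 ]
 [0.6098 0.173  0.008 ]]
```

```bash
cat > ov.py <<'E'
from h import *
import sys
def cradleT(x,y,psi):
    h=np.array([np.cos(psi),np.sin(psi),0]);u=np.array([0,0,1.]);q=.5**.5
    X=(h-u)*q;Z=(h+u)*q;Y=np.cross(Z,X);return np.c_[X,Y,Z],np.array([x,y,.105])
def lines():
    L=[]
    for sg in(1,-1):
        prof=[(15.5,0),(15.5,14),(27.5,25)]
        for x in(5,50):
            for a,b in zip(prof,prof[1:]): L.append(((x,sg*a[0],a[1]),(x,sg*b[0],b[1])))
        for a in prof: L.append(((5,sg*a[0],a[1]),(50,sg*a[0],a[1])))
        for x in (47,53):
            st=[(15.5,0),(15.5,22),(9.5,22),(9.5,0)]
            for a,b in zip(st,st[1:]): L.append(((x,sg*a[0],a[1]),(x,sg*b[0],b[1])))
    L.append(((5,-15.5,0),(5,15.5,0)))
    return L
if __name__=="__main__":
    x,y,psi=map(float,sys.argv[1:4]);Rm,o=cradleT(x,y,np.radians(psi))
    ims=[]
    for n,(x0,y0,w,h,k) in dict(top=(135,138,50,40,14),scene=(330,182,50,42,14)).items():
        c=cam(n);im=cv2.cvtColor(c["img"],cv2.COLOR_RGB2BGR)[y0:y0+h,x0:x0+w]
        im=cv2.resize(im,None,fx=k,fy=k,interpolation=cv2.INTER_CUBIC)
        for a,b in lines():
            P=proj(c,[o+Rm@np.array(a)/1e3,o+Rm@np.array(b)/1e3]);P=((P-[x0,y0]+.5)*k).astype(int)
            cv2.line(im,tuple(P[0]),tuple(P[1]),(0,0,255) if a[0]<40 and b[0]<46 else (255,0,0) if a[0] in(47,53) else (0,160,0),1)
        cv2.imwrite(f"pics/ov_{n}{sys.argv[4]}.png",im)
E
python3 ov.py .601 .268 63.5 a
```

```text
(no output)
```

View pics/ov_topa.png

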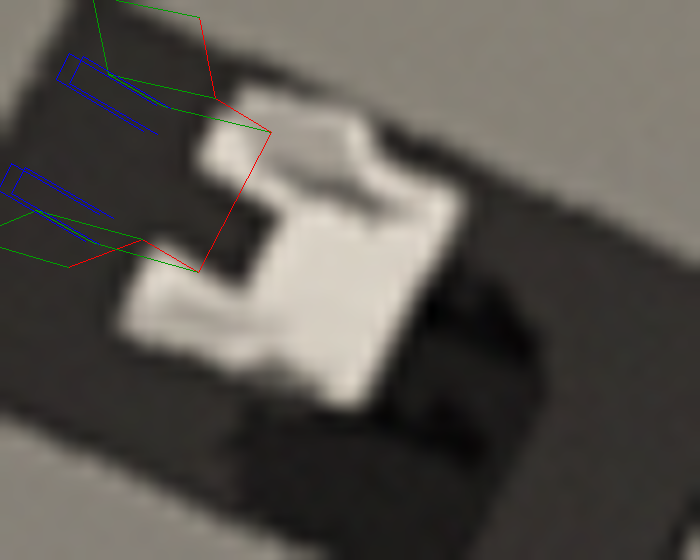

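View pics/ov_scenea.png

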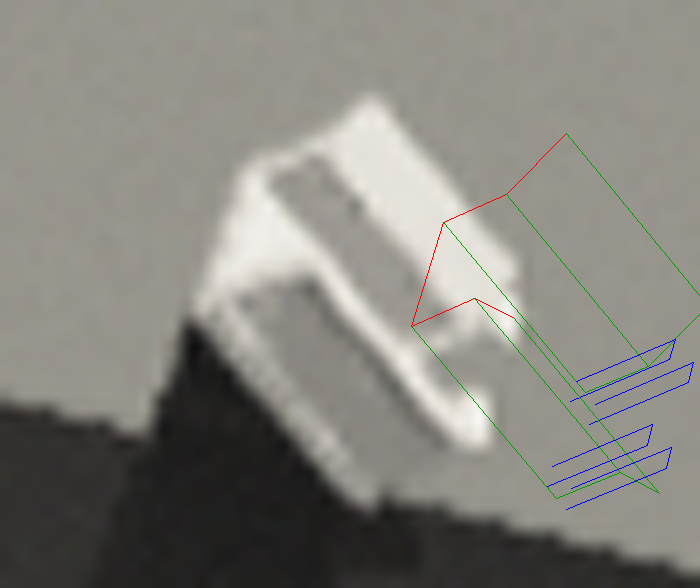

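```bash
python3 - <<'E'
import re
s=open('ov.py').read()
s=s.replace("    L.append(((5,-15.5,0),(5,15.5,0)))\n","""    L.append(((5,-15.5,0),(5,15.5,0)))
    for sg in (1,-1):
        L.append(((5,sg*21.5,-6),(50,sg*21.5,-6))); L.append(((5,sg*21.5,-6),(5,sg*21.5,14))); L.append(((5,sg*21.5,14),(50,sg*21.5,14)));L.append(((5,sg*21.5,14),(5,sg*27.5,25)))
    L.append(((5,-21.5,-6),(5,21.5,-6)))
""")
open('ov.py','w').write(s)
from h import *
t=cam("top");s_=cam("scene")
print(atz(t,(135+403/14-.5,138+297/14-.5),.099),atz(s_,(330+222/14-.5,182+240/14-.5),.1015),
 tri(t,(135+403/14-.5,138+297/14-.5),s_,(330+222/14-.5,182+240/14-.5)))
E
python3 ov.py .595 .225 63.5 b
```

```text
[0.58330937 0.23853715 0.099     ] [0.58994979 0.23570504 0.1015    ] [0.58387251 0.23856932 0.09613672]
```

View pics/ov_topb.png

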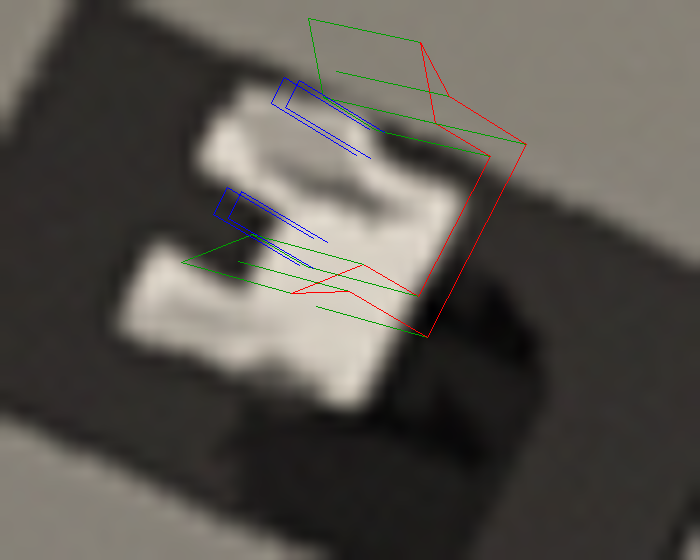

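View pics/ov_sceneb.png

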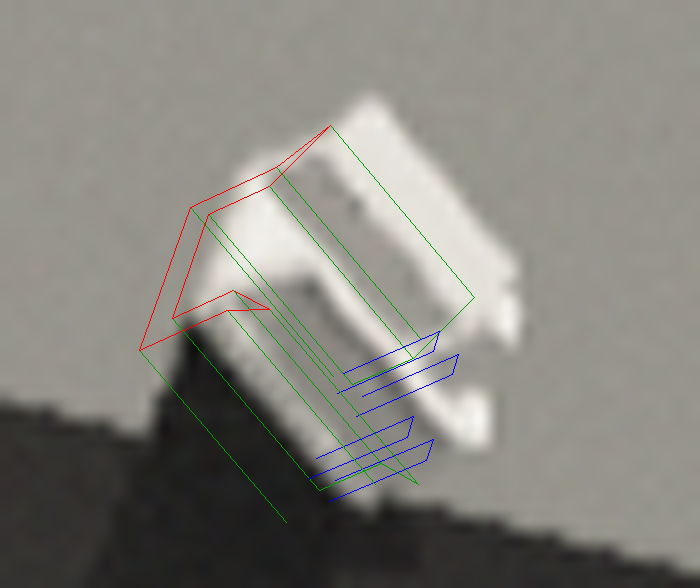

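```bash
python3 ov.py .584 .2375 63.5 c
```

```text
(no output)
```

View pics/ov_topc.png

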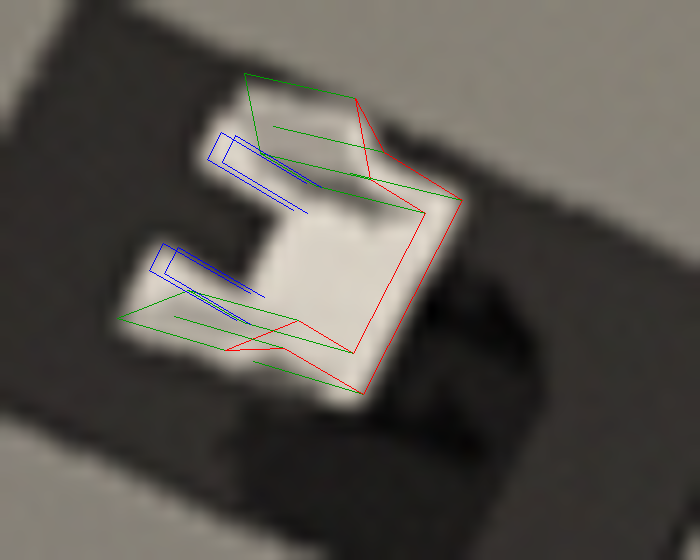

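View pics/ov_scenec.png

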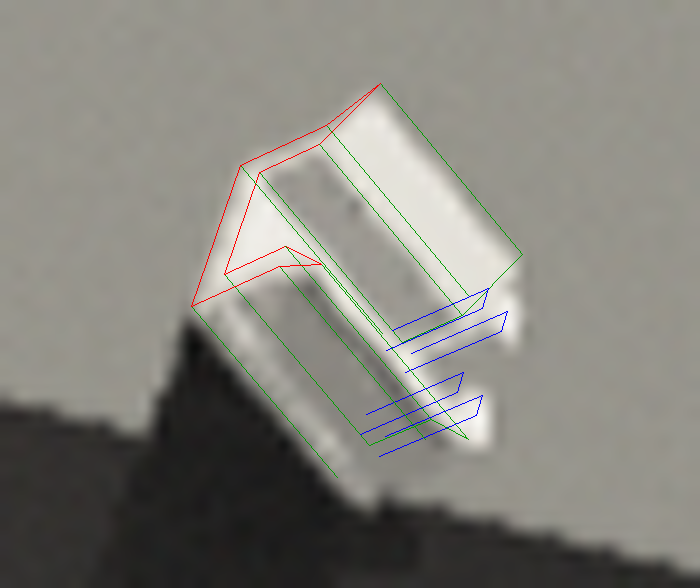

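The cradle model overlay fits both pictures to about 2 mm: origin near (0.584, 0.2375), slope azimuth 63.5°. Next I'll set up a helper that turns a target pose into tool-frame rows.

```bash
cat > plan.py <<'E'
from h import *
np.set_printoptions(precision=4,suppress=True)
def pose(): s=r.sense(); return np.array(s["tool_pos"]),R.from_quat(s["orientation"])
def axes(y,z):  # tool rotation from y (finger dir) and z (jaw dir)
    y=np.array(y,float);y/=np.linalg.norm(y);z=np.array(z,float);z-=y*(z@y);z/=np.linalg.norm(z)
    return R.from_matrix(np.c_[np.cross(y,z),y,z])
def go(p1,R1,n=None,p0=None,R0=None):
    """rows to go p0,R0 -> p1,R1 with constant body rotation, straight line"""
    if p0 is None: p0,R0=pose()
    rv=(R0.inv()*R1).as_rotvec(); d=np.array(p1)-p0
    k=max(int(np.ceil(np.linalg.norm(d)/.045)),int(np.ceil(np.degrees(np.linalg.norm(rv))/8)),1)
    n=n or k; print("dist %.3f rot %.1f deg rows>=%d n=%d"%(np.linalg.norm(d),np.degrees(np.linalg.norm(rv)),k,n))
    # body shift varies as the tool turns: give per-row shifts
    for i in range(n):
        Ri=R0*R.from_rotvec(rv*i/n); print(np.round(np.r_[Ri.inv().apply(d/n),rv/n],4).tolist())
H=63.5
E
python3 - <<'E'
from plan import *
p,q=pose();M=q.as_matrix();print("x",M[:,0],"y",M[:,1],"z",M[:,2])
yaw=np.radians(2.2)
hx=np.array([np.cos(yaw),np.sin(yaw),0]);hy=np.array([-np.sin(yaw),np.cos(yaw),0])
a=np.radians(20)
for sg in(1,-1):
    Rt=axes(hx*np.sin(a)-np.array([0,0,1])*np.cos(a),sg*hy)
    print(sg); g=np.array([.462,.0363,0])-.022*hx
    go(g+[0,0,.2],Rt)
E
```

```text
x [ 0.962  -0.2732 -0.0001] y [-0.0001  0.     -1.    ] z [0.2732 0.962  0.    ]
1
dist 0.627 rot 26.9 deg rows>=14 n=14
[0.0295, 0.0022, -0.0336, 0.0039, -0.0223, -0.0247]
[0.0287, 0.0028, -0.0343, 0.0039, -0.0223, -0.0247]
[0.0279, 0.0034, -0.0349, 0.0039, -0.0223, -0.0247]
[0.027, 0.0039, -0.0355, 0.0039, -0.0223, -0.0247]
[0.0261, 0.0044, -0.0362, 0.0039, -0.0223, -0.0247]
[0.0252, 0.0049, -0.0367, 0.0039, -0.0223, -0.0247]
[0.0242, 0.0054, -0.0373, 0.0039, -0.0223, -0.0247]
[0.0232, 0.0058, -0.0379, 0.0039, -0.0223, -0.0247]
[0.0222, 0.0063, -0.0384, 0.0039, -0.0223, -0.0247]
[0.0212, 0.0066, -0.0389, 0.0039, -0.0223, -0.0247]
[0.0202, 0.007, -0.0394, 0.0039, -0.0223, -0.0247]
[0.0191, 0.0073, -0.0399, 0.0039, -0.0223, -0.0247]
[0.018, 0.0076, -0.0403, 0.0039, -0.0223, -0.0247]
[0.0169, 0.0079, -0.0407, 0.0039, -0.0223, -0.0247]
-1
dist 0.627 rot 162.2 deg rows>=21 n=21
[0.0197, 0.0015, -0.0224, 0.0234, 0.1327, 0.0037]
[0.0225, 0.0009, -0.0196, 0.0234, 0.1327, 0.0037]
[0.0249, 0.0004, -0.0165, 0.0234, 0.1327, 0.0037]
[0.0269, -0.0, -0.0131, 0.0234, 0.1327, 0.0037]
[0.0284, -0.0004, -0.0094, 0.0234, 0.1327, 0.0037]
[0.0293, -0.0007, -0.0055, 0.0234, 0.1327, 0.0037]
[0.0298, -0.0009, -0.0016, 0.0234, 0.1327, 0.0037]
[0.0298, -0.001, 0.0024, 0.0234, 0.1327, 0.0037]
[0.0292, -0.001, 0.0063, 0.0234, 0.1327, 0.0037]
[0.0281, -0.0009, 0.0102, 0.0234, 0.1327, 0.0037]
[0.0265, -0.0007, 0.0138, 0.0234, 0.1327, 0.0037]
[0.0244, -0.0005, 0.0172, 0.0234, 0.1327, 0.0037]
[0.0219, -0.0001, 0.0203, 0.0234, 0.1327, 0.0037]
[0.0191, 0.0003, 0.023, 0.0234, 0.1327, 0.0037]
[0.0158, 0.0008, 0.0253, 0.0234, 0.1327, 0.0037]
[0.0124, 0.0014, 0.0272, 0.0234, 0.1327, 0.0037]
[0.0087, 0.002, 0.0285, 0.0234, 0.1327, 0.0037]
[0.0048, 0.0027, 0.0294, 0.0234, 0.1327, 0.0037]
[0.0009, 0.0033, 0.0297, 0.0234, 0.1327, 0.0037]
[-0.003, 0.004, 0.0294, 0.0234, 0.1327, 0.0037]
[-0.0068, 0.0047, 0.0287, 0.0234, 0.1327, 0.0037]
```

Call:
arm_command(
  commands=[
    [0.0295, 0, -0.0336, 0, 0, 0, 0.0854],
    [0.0295, 0, -0.0336, 0, 0, 0, 0.0854],
    [0.0295, 0, -0.0336, 0, 0, 0, 0.0854],
    [0.0295, 0, -0.0336, 0, 0, 0, 0.0854],
    [0.0295, 0, -0.0336, 0, 0, 0, 0.0854],
    [0.0295, 0, -0.0336, 0, 0, 0, 0.0854],
    [0.0295, 0, -0.0336, 0, 0, 0, 0.0854],
    [0.0295, 0, -0.0336, 0, 0, 0, 0.0854],
    [0.0295, 0, -0.0336, 0, 0, 0, 0.0854],
    [0.0295, 0, -0.0336, 0, 0, 0, 0.0854],
  ],
  squeeze=80,
)

```text
time: 1.7
tool_pos: [0.3632, 0.1956, 0.2316]
orientation: [-0.7, 0.097, -0.098, 0.701]
contact_force: [0.7, 0.4, 0.3]
width: 0.0851
```

Call:
arm_command(
  commands=[
    [0.0295, 0, -0.0336, 0, 0, 0, 0.0854],
    [0.0295, 0, -0.0336, 0, 0, 0, 0.0854],
    [0.0295, 0, -0.0336, 0, 0, 0, 0.0854],
    [0.0295, 0, -0.0336, 0, 0, 0, 0.0854],
    [0, 0, 0, 0, 0.14, 0, 0.0854],
    [0, 0, 0, 0, 0.14, 0, 0.0854],
    [0, 0, 0, 0, 0.14, 0, 0.0854],
    [0, 0, 0, 0, 0.14, 0, 0.0854],
    [0, 0, 0, 0, 0.14, 0, 0.0854],
    [0, 0, 0, 0, 0.14, 0, 0.0854],
  ],
)

```text
time: 2.7
tool_pos: [0.4395, 0.0358, 0.2314]
orientation: [-0.598, 0.376, -0.376, 0.599]
contact_force: [0.1, 0.4, 1.0]
width: 0.0854
```

Call:
arm_command(
  commands=[
    [0, 0, 0, 0, 0.14, 0, 0.0854],
    [0, 0, 0, 0, 0.14, 0, 0.0854],
    [0, 0, 0, 0, 0.14, 0, 0.0854],
    [0, 0, 0, 0, 0.14, 0, 0.0854],
    [0, 0, 0, 0, 0.14, 0, 0.0854],
    [0, 0, 0, 0, 0.14, 0, 0.0854],
    [0, 0, 0, 0, 0.14, 0, 0.0854],
    [0, 0, 0, 0, 0.14, 0, 0.0854],
    [0, 0, 0, 0, 0.14, 0, 0.0854],
    [0, 0, 0, 0, 0.14, 0, 0.0854],
  ],
)

```text
time: 3.7
tool_pos: [0.4395, 0.0359, 0.2315]
orientation: [-0.215, 0.674, -0.673, 0.216]
contact_force: [-0.0, 0.1, -0.7]
width: 0.085
```

```bash
python3 - <<'E'
from plan import *
s=r.sense();print(s["time"],s["qpos"],s["tool_pos"],s["width"])
yaw=np.radians(2.2)
hx=np.array([np.cos(yaw),np.sin(yaw),0]);hy=np.array([-np.sin(yaw),np.cos(yaw),0])
a=np.radians(20)
Rt=axes(hx*np.sin(a)-np.array([0,0,1])*np.cos(a),-hy)
g=np.array([.462,.0363,0])-.022*hx
go(g+[0,0,.06],Rt)
t=cam("top");s=cam("scene");crop(t,"t1",150,90,160,150,5);crop(s,"s1",180,90,140,160,5)
E
```

```text
3.7 [-0.686  -0.0407  0.5226  1.8602  0.0208  1.3164 -1.1207] [0.4395 0.0359 0.2315] 0.08503743729327902
dist 0.171 rot 38.7 deg rows>=5 n=5
[-0.0, 0.0343, 0.0001, 0.0203, 0.1149, 0.0678]
[0.0023, 0.0342, -0.0004, 0.0203, 0.1149, 0.0678]
[0.0047, 0.034, -0.0007, 0.0203, 0.1149, 0.0678]
[0.0071, 0.0335, -0.0007, 0.0203, 0.1149, 0.0678]
[0.0094, 0.033, -0.0005, 0.0203, 0.1149, 0.0678]
```

Call:
arm_command(
  commands=[
    [0, 0.02, 0, 0, 0.1465, 0, 0.0854],
    [0, 0.02, 0, 0, 0.1465, 0, 0.0854],
    [0, 0.02, 0, 0, 0.1465, 0, 0.0854],
    [0, 0.02, 0, 0, 0.1465, 0, 0.0854],
    [0, 0.02, 0, 0, 0, 0.1165, 0.0854],
    [0, 0.02, 0, 0, 0, 0.1165, 0.0854],
    [0, 0.02, 0, 0, 0, 0.1165, 0.0854],
    [0, 0, 0, 0, 0, 0, 0.0854],
  ],
)

```text
time: 4.6
tool_pos: [0.4512, 0.0376, 0.0957]
orientation: [0.112, 0.698, -0.692, 0.143]
contact_force: [-0.8, -0.5, 0.3]
width: 0.0854
```

```bash
python3 - <<'E'
from plan import *
s=r.sense();print(s["time"],s["qpos"],s["tool_pos"],s["width"])
yaw=np.radians(2.2)
hx=np.array([np.cos(yaw),np.sin(yaw),0]);hy=np.array([-np.sin(yaw),np.cos(yaw),0])
a=np.radians(20)
Rt=axes(hx*np.sin(a)-np.array([0,0,1])*np.cos(a),-hy)
g=np.array([.462,.0363,0])-.022*hx
go(g+[0,0,.06],Rt)
t=cam("top");s=cam("scene");crop(t,"t1",180,120,120,120,5);crop(s,"s1",210,120,100,120,5)
p,q=pose();print(proj(t,p),proj(s,p))
E
```

```text
4.6 [-0.5596 -0.1301  0.3454  2.3226  0.183   0.5909 -1.8697] [0.4512 0.0376 0.0957] 0.08540358122981141
dist 0.037 rot 0.8 deg rows>=1 n=1
[0.0231, 0.0294, 0.0016, 0.0025, 0.0054, -0.0128]
[[238.3037 207.0046]] [[261.6544 171.5303]]
```

View pics/t1.png

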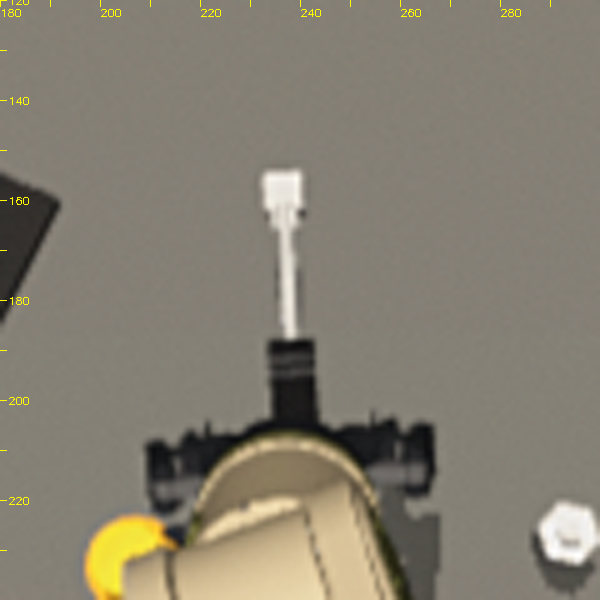

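View pics/s1.png

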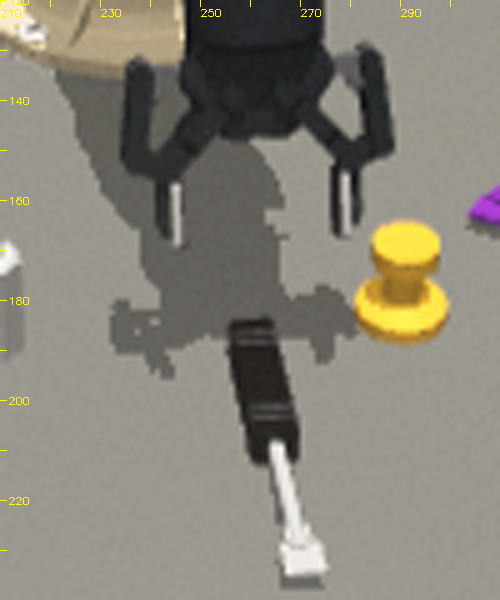

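```bash
cat > kin.py <<'E'
from plan import *
import itertools
from scipy.optimize import least_squares
D=[([-1.3569,.3843,.0164,1.3711,-.0063,1.3882,-.0465],[.1706,.6007,.2303],[.701,-.0976,.0974,-.6997]),
([-0.686,-0.0407,0.5226,1.8602,0.0208,1.3164,-1.1207],[.4395,.0359,.2315],[-0.215,0.674,-0.673,0.216]),
([-0.5596,-0.1301,0.3454,2.3226,0.183,0.5909,-1.8697],[.4512,.0376,.0957],[0.112,0.698,-0.692,0.143])]
def fk(q,P,sg):
    z=lambda a:R.from_rotvec([0,0,a]);y=lambda a:R.from_rotvec([0,a,0])
    q=np.array(q)*sg
    A=z(q[0]+P[4])*y(q[1]);p=np.array([0,0,P[0]])
    A=A*z(q[2]);p=p+A.apply([P[5],0,P[1]]);A=A*y(q[3]);
    A=A*z(q[4]);p=p+A.apply([P[6],0,P[2]]);A=A*y(q[5]);A=A*z(q[6])
    p=p+A.apply([0,0,P[3]]); return p,A
if __name__=="__main__":
    best=[]
    for sg in itertools.product([1,-1],repeat=7):
        if sg[1]<0: continue
        sg=np.array(sg)
        for off in np.radians([0,90,180,-90]):
          def f(P):
            o=[]
            Q=[fk(q,P,sg) for q,_,_ in D]
            for (p,A),(q,pp,oo) in zip(Q,D):
                o+=list(p-pp); o+=list(.3*(A.apply([0,0,1])-R.from_quat(oo).apply([0,1,0])))
            B=[A.inv()*R.from_quat(oo) for (p,A),(_,_,oo) in zip(Q,D)]
            for b in B[1:]: o+=list(.3*(B[0].inv()*b).as_rotvec())
            return o
          x=least_squares(f,[.3,.35,.35,.25,off,0,0]);best.append((x.cost,sg,x.x))
    best.sort(key=lambda b:b[0])
    for b in best[:4]: print(b[0],b[1],np.round(b[2],4))
E
python3 kin.py; python3 - <<'E'
from plan import *
t=cam("top");print(atz(t,(207.5,233),.05),proj(t,[[.41,.1,0]]))
E
```

```text
5.788454683583549e-05 [-1  1 -1  1 -1  1 -1] [ 0.3441  0.4288  0.4788  0.3891 -0.0549  0.0007  0.0341]
5.788454683583726e-05 [-1  1 -1  1 -1  1 -1] [ 0.3441  0.4288  0.4788  0.3891 -0.0549  0.0007  0.0341]
5.788454683584941e-05 [-1  1 -1  1 -1  1 -1] [ 0.3441  0.4288  0.4788  0.3891 -0.0549  0.0007  0.0341]
0.007268049988529546 [-1  1 -1  1  1  1 -1] [-0.1113  0.466   0.3967  0.1756 -0.0799  0.0305 -0.1673]
[0.3812 0.1236 0.05  ] [[217.319  224.0361]]
```

```bash
cat >> kin.py <<'E'
SG=np.array([-1,1,-1,1,-1,1,-1]);PP=[0.3441,0.4288,0.4788,0.3891,-0.0549,0.0007,0.0341]
LO=np.array([-2.95,-.25,-1.52,.18,-1.44,.02,-3.01]);HI=np.array([2.95,2.06,1.56,2.33,4.58,2.06,3.01])
_B=None
def tool():
    global _B
    if _B is None: _B=fk(D[0][0],PP,SG)[1].inv()*R.from_quat(D[0][2])
    return _B
def ik(p,Rt,q0=None,n=6):
    rng=np.random.default_rng(0);best=None
    for i in range(n):
        x0=q0 if (i==0 and q0 is not None) else rng.uniform(np.maximum(LO,-1.5),np.minimum(HI,1.8))
        x0=np.clip(x0,LO+.01,HI-.01)
        def f(q):
            a,A=fk(q,PP,SG); return np.r_[(a-p)*5,(Rt.inv()*(A*tool())).as_rotvec()*1]
        s=least_squares(f,x0,bounds=(LO+.03,HI-.03))
        if best is None or s.cost<best.cost: best=s
    return best.cost,best.x
E
python3 - <<'E'
from kin import *
from ov import cradleT
yaw=np.radians(2.2)
hx=np.array([np.cos(yaw),np.sin(yaw),0]);hy=np.array([-np.sin(yaw),np.cos(yaw),0]);U=np.array([0,0,1.])
C,o=cradleT(.584,.2375,np.radians(63.5))
for gx in(-.022,-.015):
  for a in (-20,-10,0,5,10,15):
    a_=np.radians(a)
    Rt=axes(hx*np.sin(a_)-U*np.cos(a_),-hy); p=np.array([.462,.0363,0])+gx*hx+[0,0,.007]
    c,q=ik(p,Rt); ty=C[:,0]*np.sin(a_)-C[:,2]*np.cos(a_)
    seat=o+C@np.array([gx-.005,0,.007]); R2=axes(ty,-C[:,1])
    c2,q2=ik(seat,R2); c3,q3=ik(seat+C[:,2]*.08,R2)
    print(gx,a,"%.1e %.1e %.1e"%(c,c2,c3),q,q2)
# regrasp, selector
for gx in(-.015,):
    p=o+C@np.array([gx,0,.013]);R2=axes(C[:,0],-C[:,1]);print("regrasp",ik(p,R2),ik(p-C[:,0]*.1,R2))
for yw in(142,52,45):
    z=-np.array([np.cos(np.radians(yw)),np.sin(np.radians(yw)),0]);print(ik(np.array([.585,-.258,.225]),axes(-U,z)))
E
```

```text
Traceback (most recent call last):
  File "kin.py", line 45, in ik
    s=least_squares(f,x0,bounds=(LO+.03,HI-.03))
ValueError: Initial guess is outside of provided bounds
```

```bash
sed -i 's/LO+.01,HI-.01/LO+.05,HI-.05/' kin.py
cat > chk.py <<'E'
from kin import *
from ov import cradleT
yaw=np.radians(2.2)
hx=np.array([np.cos(yaw),np.sin(yaw),0]);hy=np.array([-np.sin(yaw),np.cos(yaw),0]);U=np.array([0,0,1.])
C,o=cradleT(.584,.2375,np.radians(63.5))
if __name__=="__main__":
  for gx in(-.018,):
   for a in (-20,-10,0,5,10,15):
    a_=np.radians(a)
    Rt=axes(hx*np.sin(a_)-U*np.cos(a_),-hy); p=np.array([.462,.0363,0])+gx*hx+[0,0,.007]
    c,q=ik(p,Rt); ty=C[:,0]*np.sin(a_)-C[:,2]*np.cos(a_)
    seat=o+C@np.array([gx-.005,0,.007]); R2=axes(ty,-C[:,1])
    c2,q2=ik(seat,R2); c3,q3=ik(seat+C[:,2]*.08,R2)
    print(gx,a,"%.1e %.1e %.1e"%(c,c2,c3),q,q2)
  for gx in(-.015,):
    p=o+C@np.array([gx,0,.013]);R2=axes(C[:,0],-C[:,1]);print("regrasp",ik(p,R2),ik(p-C[:,0]*.1,R2))
  for yw in(142,52,45):
    z=-np.array([np.cos(np.radians(yw)),np.sin(np.radians(yw)),0]);print(ik(np.array([.585,-.258,.225]),axes(-U,z)))
E
python3 chk.py
```

```text
-0.018 -20 5.8e-26 2.6e-02 6.6e-02 [-0.304   0.5805  0.2293  1.6948 -0.1311  1.2329 -1.5561] [-1.0029  1.2844  0.7581  0.688  -0.      2.03   -0.8108]
-0.018 -10 5.7e-20 6.5e-03 3.1e-02 [-0.3967  0.4443  0.3193  1.8727 -0.1588  1.0261 -1.5324] [-0.9205  1.2185  0.6405  0.6704  0.      2.03   -0.8715]
-0.018 0 2.6e-18 4.6e-18 8.6e-03 [ 0.2163  0.3164 -0.3958  2.0467  0.1665  0.8085 -1.8098] [-0.7461  1.1245  0.2355  0.6659  0.2188  2.0284 -1.0019]
-0.018 5 2.2e-18 5.0e-20 2.4e-03 [-0.0031  0.2389 -0.1488  2.131   0.0624  0.688  -1.7252] [-0.8857  1.0925  0.615   0.7778 -0.0901  1.9223 -0.8831]
-0.018 10 4.4e-18 9.0e-20 2.7e-05 [ 0.2908  0.2026 -0.4696  2.2159  0.1895  0.5778 -1.8453] [-0.6651  0.9409  0.0772  0.8849  0.2569  1.8396 -1.0635]
-0.018 15 7.2e-17 2.1e-17 2.2e-18 [ 0.4019  0.1617 -0.5895  2.2987  0.2492  0.4581 -1.9123] [-0.7072  0.8674  0.1932  0.9826  0.1474  1.735  -1.0194]
regrasp (np.float64(1.3479307718116392e-24), array([-0.184 ,  0.3198,  0.2408,  2.0516, -1.1939,  0.8728,  0.4357])) (np.float64(4.419027441045053e-19), array([ 1.152 ,  0.2909, -1.08  ,  2.0502, -0.6932,  0.829 ,  0.1069]))
(np.float64(2.566068449577819e-18), array([-0.3782,  0.6774,  1.1792,  1.3498, -0.6193,  1.5083,  0.0866]))
(np.float64(2.123515662755156e-16), array([ 1.1853,  0.8817, -1.4834,  1.3624,  0.8796,  1.6364, -2.4035]))
(np.float64(5.147330023246621e-18), array([-0.3782,  0.677 ,  1.1789,  1.3499, -0.619 ,  1.508 , -1.6065]))
```

Call:
arm_command(
  commands=[
    [0, 0, 0, 0, 0, -0.08, 0.0854],
    [0, 0, 0, 0, 0, -0.08, 0.0854],
    [0, 0, 0, 0, 0, 0, 0.0854],
  ],
)

```text
time: 5.05
tool_pos: [0.4474, 0.0362, 0.0921]
orientation: [0.052, 0.705, -0.703, 0.08]
contact_force: [1.0, -0.5, 0.2]
width: 0.0857
```

```bash
python3 - <<'E'
from chk import *
s=r.sense();print(s["time"],s["qpos"],s["tool_pos"],s["orientation"])
a_=np.radians(11)
Rt=axes(hx*np.sin(a_)-U*np.cos(a_),-hy); p=np.array([.462,.0363,0])-.018*hx
for z in (.05,.005): go(p+[0,0,z],Rt,n=1)
E
```

```text
5.05 [-0.5813 -0.0135  0.4105  2.1874  0.0432  0.7826 -1.7287] [0.4474 0.0362 0.0921] [ 0.0515  0.7049 -0.703   0.0799]
dist 0.042 rot 0.4 deg rows>=1 n=1
[0.0112, 0.0408, 0.0004, -0.0007, 0.0019, 0.0058]
dist 0.087 rot 0.4 deg rows>=2 n=1
[0.0195, 0.085, 0.0003, -0.0007, 0.0019, 0.0058]
```

Call:
arm_command(
  commands=[
    [0.005, 0.021, 0, 0, 0, 0.006, 0.0854],
    [0.005, 0.021, 0, 0, 0, 0, 0.0854],
    [0.005, 0.021, 0, 0, 0, 0, 0.0854],
    [0.0045, 0.021, 0, 0, 0, 0, 0.0854],
    [0, 0, 0, 0, 0, 0, 0.0854],
  ],
)

```text
time: 5.55
tool_pos: [0.4401, 0.0352, 0.003]
orientation: [0.053, 0.704, -0.703, 0.081]
contact_force: [0.2, -0.2, -0.5]
width: 0.0851
```

```bash
python3 - <<'E'
from chk import *
s=r.sense();print(s["time"],s["qpos"],s["tool_pos"],s["orientation"],s["contact_force"])
a_=np.radians(11)
Rt=axes(hx*np.sin(a_)-U*np.cos(a_),-hy); p=np.array([.462,.0363,0])-.018*hx
go(p+[0,0,.005],Rt,n=1)
t=cam("top");s=cam("scene");crop(s,"s2",210,120,100,120,5)
E
```

```text
5.55 [-0.5546  0.1511  0.4045  2.2855 -0.0683  0.5304 -1.635 ] [0.4401 0.0352 0.003 ] [ 0.0527  0.7043 -0.7033  0.0808] [ 0.1501 -0.1691 -0.5498]
dist 0.004 rot 0.2 deg rows>=1 n=1
[-0.0042, -0.0012, -0.0002, -0.002, 0.0018, 0.0029]
```

View pics/s2.png

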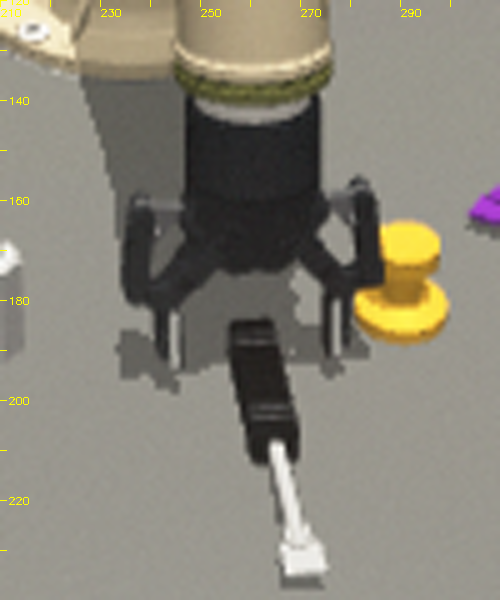

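Call:
arm_command(
  commands=[
    [-0.004, -0.001, 0, 0, 0, 0, 0.0854],
    [0, 0, 0, 0, 0, 0, 0.02],
    [0, 0, 0, 0, 0, 0, 0.02],
    [0, 0, 0, 0, 0, 0, 0.02],
    [0, 0, 0, 0, 0, 0, 0.02],
    [0, 0, 0, 0, 0, 0, 0.02],
    [0, 0, 0, 0, 0, 0, 0.02],
    [0, 0, 0, 0, 0, 0, 0.02],
  ],
  squeeze=80,
)

```text
time: 6.45
tool_pos: [0.4477, 0.0363, 0.0082]
orientation: [0.055, 0.705, -0.702, 0.083]
contact_force: [-4.8, -0.2, 9.5]
width: 0.0242
```

Call:
arm_command(
  commands=[
    [0, -0.01, 0, 0, 0, 0, 0.015],
    [0, -0.02, 0, 0, 0, 0, 0.015],
    [0, -0.03, 0, 0, 0, 0, 0.015],
    [0, -0.03, 0, 0, 0, 0, 0.015],
    [0, 0, 0, 0, 0, 0, 0.015],
  ],
)

```text
time: 6.95
tool_pos: [0.4317, 0.0358, 0.0997]
orientation: [0.057, 0.705, -0.701, 0.084]
contact_force: [0.3, 1.3, -0.8]
width: 0.0246
```

```bash
python3 - <<'E'
from chk import *
s=r.sense();print(s["time"],s["qpos"],s["tool_pos"],s["orientation"],s["contact_force"],s["width"])
t=cam("top");s=cam("scene");crop(s,"s3",210,100,110,130,5);crop(t,"t3",190,120,110,120,5)
E
```

```text
6.95 [-0.5986 -0.078   0.4088  2.2253  0.0829  0.7906 -1.7729] [0.4317 0.0358 0.0997] [ 0.0574  0.7054 -0.7014  0.0843] [ 0.2551  1.3075 -0.7984] 0.02457466110150239
```

View pics/s3.png

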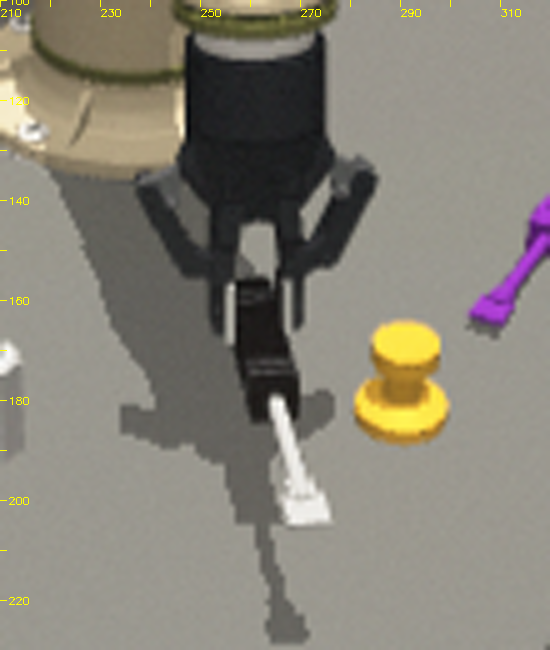

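View pics/t3.png

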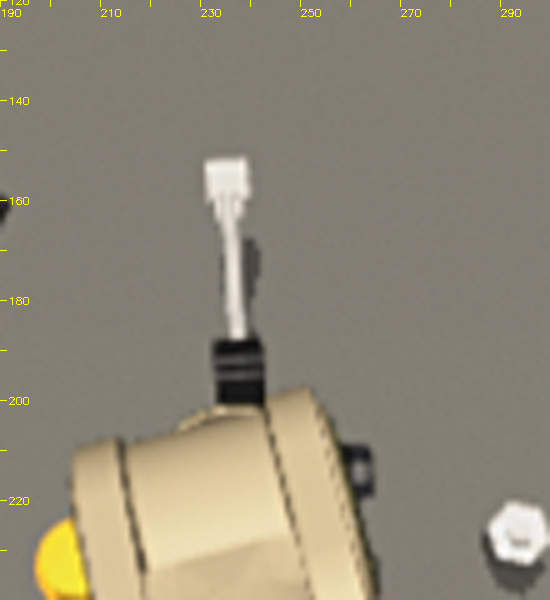

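```bash
python3 - <<'E'
from chk import *
t=cam("top");s=cam("scene")
tip=tri(t,px(190,120,5,(227,159)),s,px(210,100,5,(308,521)))
jn=tri(t,px(190,120,5,(238,339)),s,px(210,100,5,(277,399)))
print(tip,jn,np.linalg.norm(tip-jn)); p,q=pose()
d=(tip-jn);d/=np.linalg.norm(d);print("elev",np.degrees(np.arcsin(d[2])),"yaw",np.degrees(np.arctan2(d[1],d[0])))
print("tip in tool",q.inv().apply(tip-p),"axis in tool",q.inv().apply(d), "ctr",q.inv().apply(tip-.15*d-p))
E
```

```text
[0.5975 0.0415 0.1052] [0.4978 0.0377 0.105 ] 0.09979706420337171
elev 0.09651483229066919 yaw 2.152692153248546
tip in tool [-0.1671  0.0225  0.0004] axis in tool [-0.9816  0.1908  0.0012] ctr [-0.0199 -0.0062  0.0003]
```

```bash
cat >> chk.py <<'E'
Bm=np.c_[[-.9816,.1908,0],[0,0,-1],[-.1908,-.9816,0]]; cc=np.array([-.0199,-.0062,.0003])
def tool_for_driver(pc,Rd,B=None,c=None):
    B=Bm if B is None else B;c=cc if c is None else c
    Rt=R.from_matrix(Rd@B.T); return pc-Rt.apply(c),Rt
E
python3 - <<'E'
from chk import *
print(np.linalg.det(Bm))
pA,RA=tool_for_driver(o+C@np.array([-.008,0,.063]),C)
pS,_=tool_for_driver(o+C@np.array([-.008,0,.013]),C)
print("approach",pA,"seat",pS,RA.as_quat())
q0=r.sense()["qpos"]
for p in (pA,pS,np.array([.5,.13,.28]),np.array([.55,.2,.3])): print(p,ik(p,RA,q0))
w=np.array([.50,.13,.27]);p0,R0=pose()
go(w,RA); go(pA,RA,p0=w,R0=RA)
E
```

```text
0.9999432
approach [0.5922 0.2546 0.1612] seat [0.5764 0.2229 0.1258] [ 0.5316 -0.4662  0.6838 -0.18  ]
[0.5922 0.2546 0.1612] (np.float64(1.8050003296819868e-18), array([-0.9593,  1.0976,  0.8844,  0.7497, -0.3347,  1.942 , -0.7954]))
[0.5764 0.2229 0.1258] (np.float64(3.979070890337097e-18), array([-0.6994,  0.9172,  0.1598,  0.9254,  0.1971,  1.8039, -1.0351]))
[0.5  0.13 0.28] (np.float64(1.3364049163471234e-18), array([-0.9555,  0.587 ,  0.6072,  1.2198,  0.0965,  1.8516, -0.8159]))
[0.55 0.2  0.3 ] (np.float64(5.914913475156421e-22), array([-0.8984,  0.7724,  0.596 ,  0.8854,  0.0146,  2.0127, -0.8153]))
dist 0.211 rot 74.8 deg rows>=10 n=10
[-0.0107, -0.0157, -0.0092, 0.0217, -0.1074, -0.0709]
[-0.0104, -0.0167, -0.0077, 0.0217, -0.1074, -0.0709]
[-0.0099, -0.0175, -0.0062, 0.0217, -0.1074, -0.0709]
[-0.0093, -0.0183, -0.0048, 0.0217, -0.1074, -0.0709]
[-0.0084, -0.0191, -0.0034, 0.0217, -0.1074, -0.0709]
[-0.0073, -0.0197, -0.0022, 0.0217, -0.1074, -0.0709]
[-0.0061, -0.0202, -0.001, 0.0217, -0.1074, -0.0709]
[-0.0047, -0.0206, -0.0, 0.0217, -0.1074, -0.0709]
[-0.0032, -0.0209, 0.0009, 0.0217, -0.1074, -0.0709]
[-0.0015, -0.021, 0.0016, 0.0217, -0.1074, -0.0709]
dist 0.189 rot 0.0 deg rows>=5 n=5
[-0.0375, 0.001, 0.0054, 0.0, 0.0, 0.0]
[-0.0375, 0.001, 0.0054, 0.0, 0.0, 0.0]
[-0.0375, 0.001, 0.0054, 0.0, 0.0, 0.0]
[-0.0375, 0.001, 0.0054, 0.0, 0.0, 0.0]
[-0.0375, 0.001, 0.0054, 0.0, 0.0, 0.0]
```

Call:
arm_command(
  commands=[
    [-0.0107, -0.0157, -0.0092, 0.0217, -0.1074, -0.0709, 0.015],
    [-0.0104, -0.0167, -0.0077, 0.0217, -0.1074, -0.0709, 0.015],
    [-0.0099, -0.0175, -0.0062, 0.0217, -0.1074, -0.0709, 0.015],
    [-0.0093, -0.0183, -0.0048, 0.0217, -0.1074, -0.0709, 0.015],
    [-0.0084, -0.0191, -0.0034, 0.0217, -0.1074, -0.0709, 0.015],
    [-0.0073, -0.0197, -0.0022, 0.0217, -0.1074, -0.0709, 0.015],
    [-0.0061, -0.0202, -0.001, 0.0217, -0.1074, -0.0709, 0.015],
    [-0.0047, -0.0206, 0, 0.0217, -0.1074, -0.0709, 0.015],
    [-0.0032, -0.0209, 0.0009, 0.0217, -0.1074, -0.0709, 0.015],
    [-0.0015, -0.021, 0.0016, 0.0217, -0.1074, -0.0709, 0.015],
  ],
)

```text
time: 8.15
tool_pos: [0.501, 0.1304, 0.2698]
orientation: [0.534, -0.465, 0.683, -0.18]
contact_force: [0.7, 0.3, -1.5]
width: 0.0243
```

```bash
python3 - <<'E'
from chk import *
s=r.sense();print(s["time"],s["qpos"],s["tool_pos"],s["contact_force"],s["width"])
pA,RA=tool_for_driver(o+C@np.array([-.008,0,.063]),C); go(pA,RA)
t=cam("top");s=cam("scene");crop(s,"s4",260,90,130,150,5);crop(t,"t4",120,110,140,130,5)
E
```

```text
8.15 [-0.7128  0.4974  0.2741  1.2811  0.2372  1.8539 -0.8854] [0.501  0.1304 0.2698] [ 0.7168  0.2929 -1.4589] 0.02434316808006067
dist 0.188 rot 0.4 deg rows>=5 n=5
[-0.0373, 0.0009, 0.0054, -0.0, 0.0009, 0.0009]
[-0.0373, 0.0009, 0.0054, -0.0, 0.0009, 0.0009]
[-0.0373, 0.0009, 0.0054, -0.0, 0.0009, 0.0009]
[-0.0373, 0.001, 0.0053, -0.0, 0.0009, 0.0009]
[-0.0373, 0.001, 0.0053, -0.0, 0.0009, 0.0009]
```

View pics/s4.png

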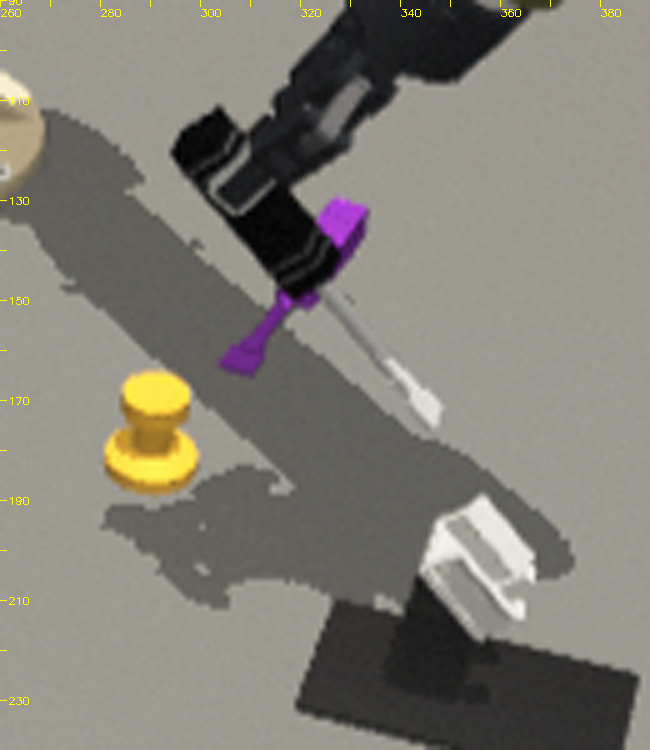

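View pics/t4.png

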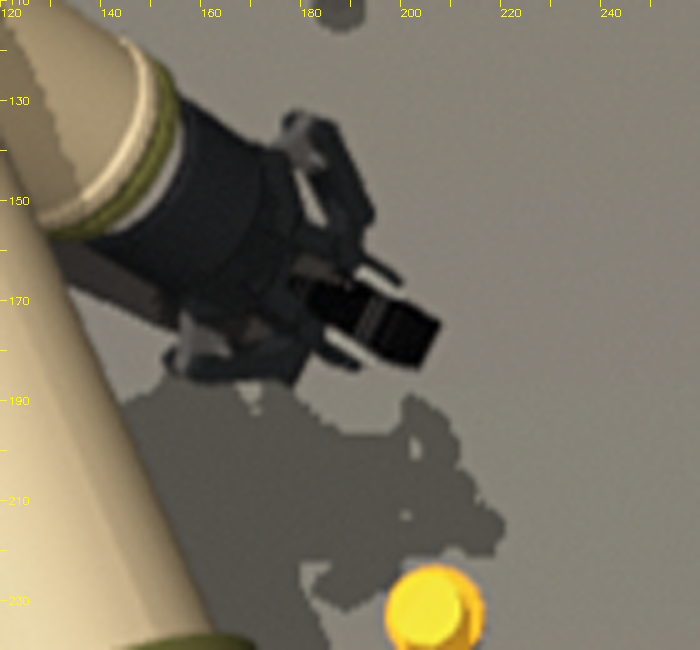

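Call:
arm_command(
  commands=[
    [-0.0373, 0.001, 0.0054, 0, 0.001, 0.001, 0.015],
    [-0.0373, 0.001, 0.0054, 0, 0.001, 0.001, 0.015],
    [-0.0373, 0.001, 0.0054, 0, 0.001, 0.001, 0.015],
    [-0.0373, 0.001, 0.0054, 0, 0.001, 0.001, 0.015],
    [-0.0373, 0.001, 0.0054, 0, 0.001, 0.001, 0.015],
    [0, 0, 0, 0, 0, 0, 0.015],
  ],
)

```text
time: 8.85
tool_pos: [0.5916, 0.2554, 0.1531]
orientation: [0.533, -0.467, 0.683, -0.178]
contact_force: [-1.3, 0.1, -3.1]
width: 0.0242
```

```bash
cat >> chk.py <<'E'
def driver_pose(B=None,c=None):
    B=Bm if B is None else B;c=cc if c is None else c
    p,q=pose(); return p+q.apply(c),q.as_matrix()@B
def boxpts():
    L=[]
    for y in(-13,13):
        for z in(-13,13): L.append(((-50,y,z),(50,y,z)))
    for x in(-50,50):
        q=[(x,-13,-13),(x,13,-13),(x,13,13),(x,-13,13)]
        for i in range(4): L.append((q[i],q[(i+1)%4]))
    q=[(150,-11,0),(150,11,0),(128,11,0),(128,-11,0)]
    for i in range(4): L.append((q[i],q[(i+1)%4]))
    L.append(((50,0,0),(128,0,0)));return [tuple(np.array(a)/1e3 for a in l) for l in L]
def overlay(c,name,x0,y0,w,h,k,models):
    im=cv2.cvtColor(c["img"],cv2.COLOR_RGB2BGR)[y0:y0+h,x0:x0+w]
    im=cv2.resize(im,None,fx=k,fy=k,interpolation=cv2.INTER_CUBIC)
    for pc,Rd,L,col in models:
        for a,b in L:
            P=proj(c,[pc+Rd@a,pc+Rd@b]);P=((P-[x0,y0]+.5)*k).astype(int)
            cv2.line(im,tuple(map(int,P[0])),tuple(map(int,P[1])),col,1)
    cv2.imwrite(f"pics/{name}.png",im)
E
cat > look.py <<'E'
from chk import *
from ov import lines
import sys
n=sys.argv[1]
s=r.sense();print(s["time"],s["qpos"],s["tool_pos"],s["contact_force"],s["width"])
pc,Rd=driver_pose();print("driver in cradle",C.T@(pc-o),np.degrees(R.from_matrix(C.T@Rd).as_rotvec()))
t=cam("top");s=cam("scene")
M=[(pc,Rd,boxpts(),(0,255,255)),(o,C,[tuple(np.array(a)/1e3 for a in l) for l in lines()],(0,0,255))]
overlay(t,"t"+n,115,115,85,75,9,M);overlay(s,"s"+n,320,140,80,90,8,M)
E
python3 look.py 5
```

```text
8.85 [-0.7115  0.9055  0.2429  0.8695  0.1346  1.8858 -0.9654] [0.5916 0.2554 0.1531] [-1.3165  0.1262 -3.0883] 0.024242923566523647
driver in cradle [-0.0019  0.0009  0.0576] [0.2512 0.1948 0.0377]
```

View pics/t5.png

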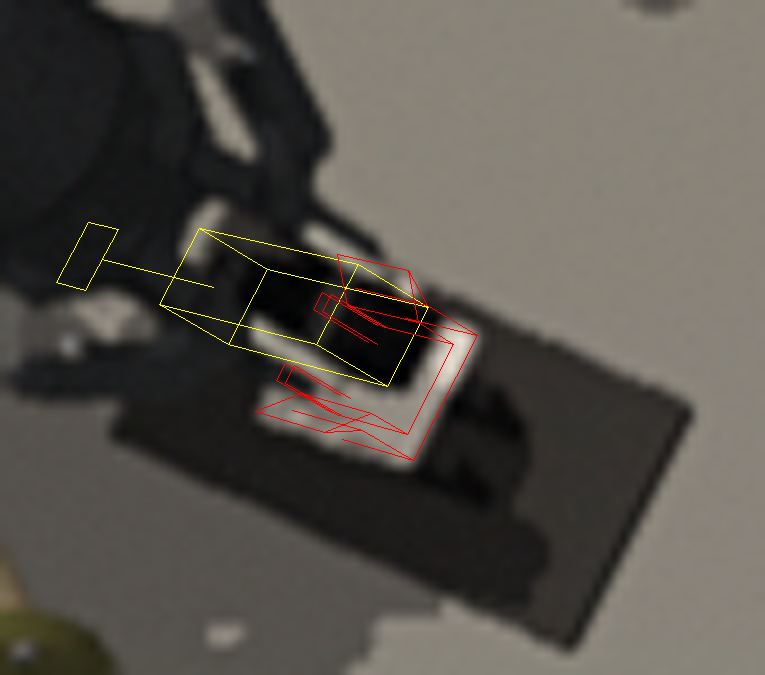

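View pics/s5.png

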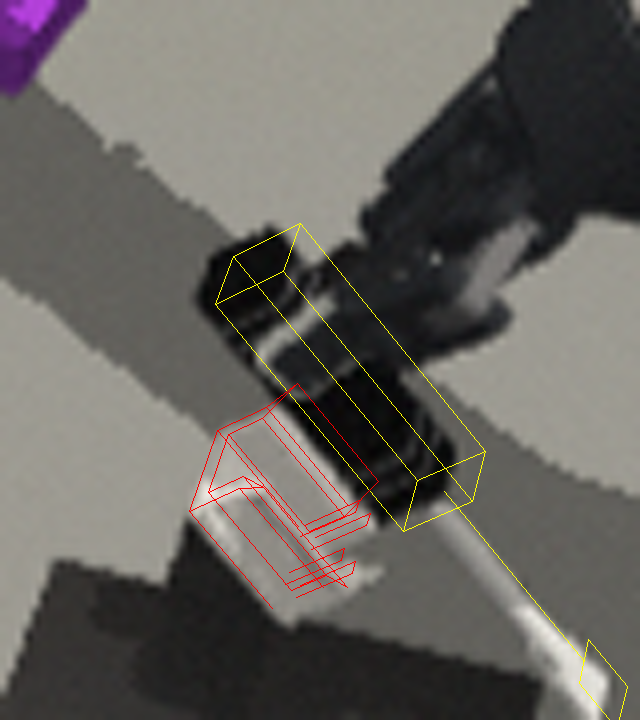

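```bash
python3 look.py 6
```

```text
8.95 [-0.7104  0.8952  0.2455  0.8712  0.1369  1.8872 -0.9645] [0.5926 0.2531 0.1598] [ 0.0403 -0.6149  0.2949] 0.024310814023814263
driver in cradle [-0.0078 -0.0011  0.0612] [ 0.1124 -0.0804 -0.2822]
```

View pics/s6.png

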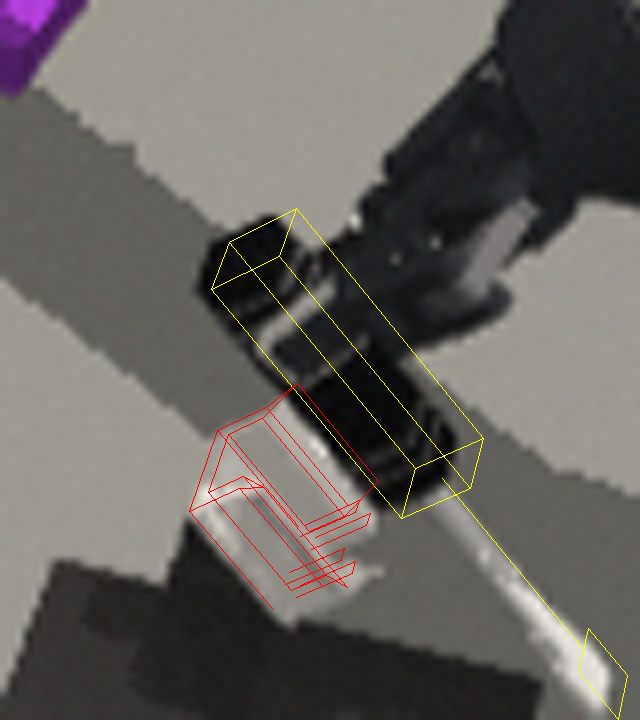

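View pics/t6.png

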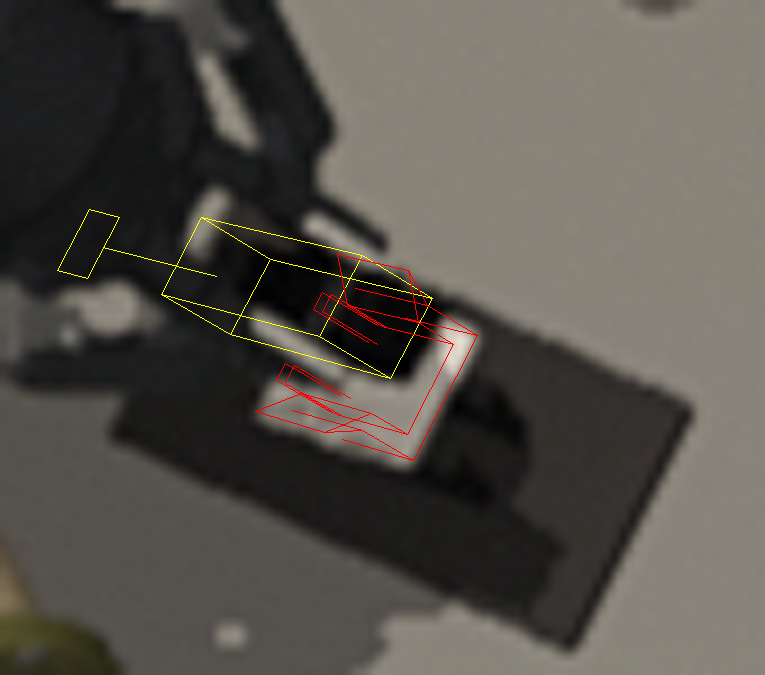

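Call:
arm_command(
  commands=[
    [0.0019, 0.0098, -0.001, 0, 0, 0, 0.015],
    [0.0019, 0.0098, 0, 0, 0, 0, 0.015],
    [0.0019, 0.0098, 0, 0, 0, 0, 0.015],
    [0, 0, 0, 0, 0, 0, 0.015],
  ],
)

```text
time: 9.45
tool_pos: [0.5827, 0.2338, 0.1436]
orientation: [0.527, -0.469, 0.685, -0.181]
contact_force: [-0.5, -0.6, -1.7]
width: 0.0242
```

Call:
arm_command(
  commands=[
    [0.0008, 0.0039, 0, 0, 0, 0, 0.015],
    [0.0008, 0.0039, 0, 0, 0, 0, 0.015],
    [0, 0, 0, 0, 0, 0, 0.015],
  ],
)

```text
time: 9.75
tool_pos: [0.5802, 0.2302, 0.1364]
orientation: [0.528, -0.468, 0.685, -0.181]
contact_force: [-0.5, 0.5, -1.8]
width: 0.0239
```

```bash
python3 look.py 7
```

```text
9.75 [-0.7097  0.8448  0.2439  1.0114  0.145   1.7908 -0.9717] [0.5802 0.2302 0.1364] [-0.4686  0.4573 -1.8137] 0.02393555058457825
driver in cradle [-0.0098 -0.0002  0.0264] [ 0.0103 -0.3514 -0.3241]
```

View pics/s7.png

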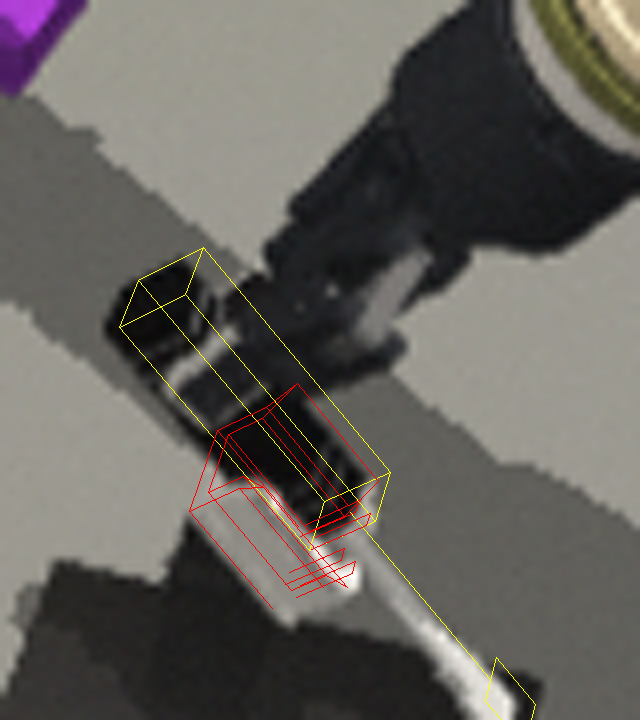

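View pics/t7.png

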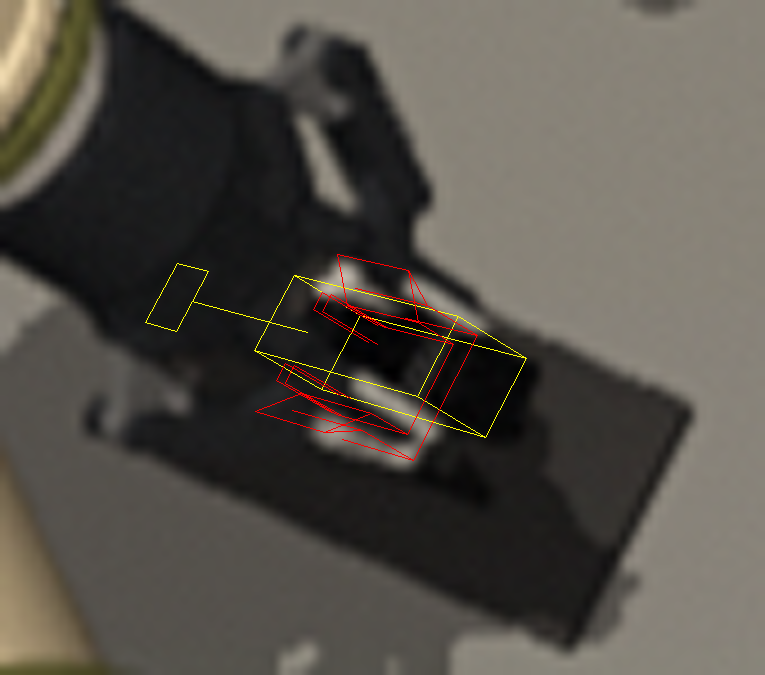

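Call:
arm_command(
  commands=[
    [0.0008, 0.0039, 0, 0, 0, 0, 0.015],
    [0.0008, 0.0039, 0, 0, 0, 0, 0.015],
    [0, 0, 0, 0, 0, 0, 0.015],
  ],
)

```text
time: 10.15
tool_pos: [0.5779, 0.2259, 0.1308]
orientation: [0.528, -0.468, 0.685, -0.182]
contact_force: [0.4, 0.8, -1.8]
width: 0.0246
```

Call:
arm_command(
  commands=[
    [0.0004, 0.002, 0, 0, 0, 0, 0.015],
    [0.0004, 0.002, 0, 0, 0, 0, 0.015],
    [0, 0, 0, 0, 0, 0, 0.015],
  ],
)

```text
time: 10.45
tool_pos: [0.5776, 0.2253, 0.1304]
orientation: [0.527, -0.468, 0.685, -0.184]
contact_force: [1.2, 7.7, 13.6]
width: 0.0243
```

```bash
python3 look.py 8
```

```text
10.45 [-0.7096  0.831   0.2429  1.0467  0.147   1.7621 -0.9733] [0.5776 0.2253 0.1304] [ 1.2124  7.7484 13.5822] 0.024306843698927418
driver in cradle [-0.0095 -0.0001  0.0183] [-0.1817 -0.7069 -0.3051]
```

View pics/s8.png

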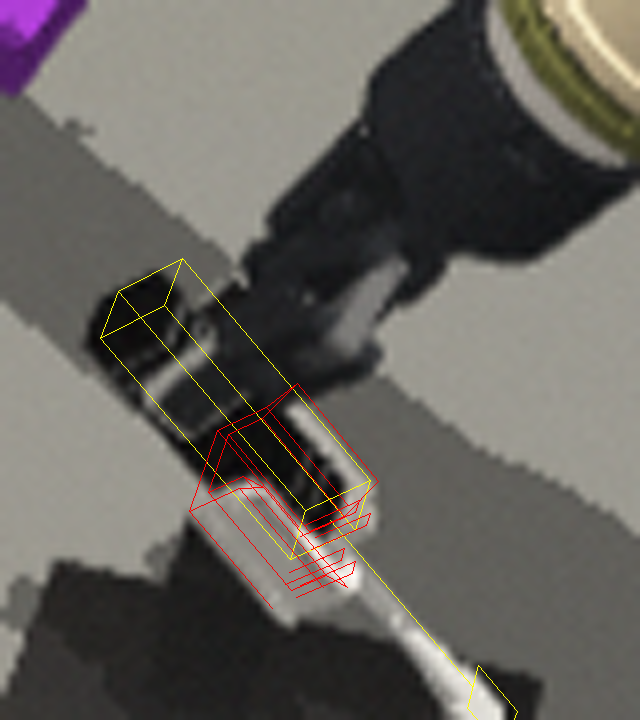

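View pics/t8.png

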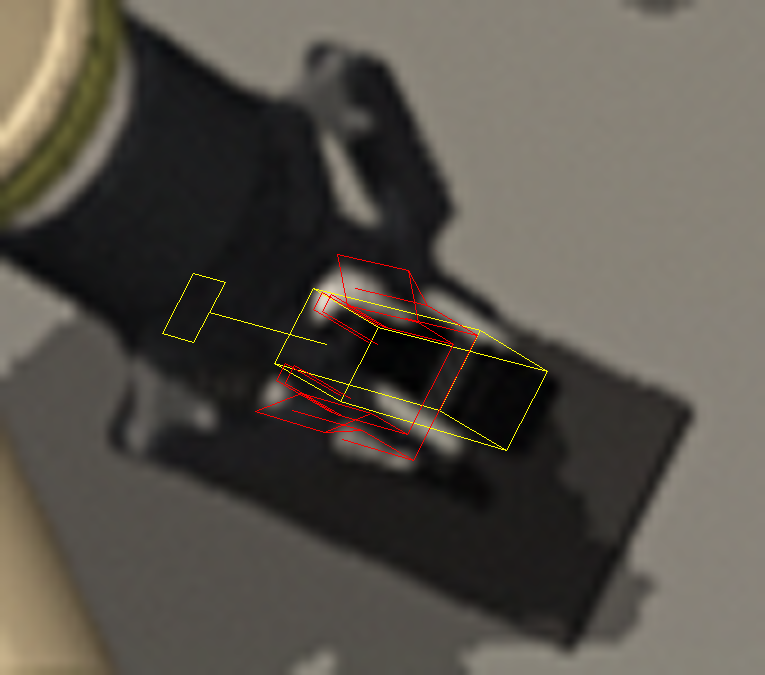

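Call:
arm_command(
  commands=[
    [0, 0, 0, 0, 0, 0, 0.035],
    [0, 0, 0, 0, 0, 0, 0.045],
    [0, 0, 0, 0, 0, 0, 0.055],
    [0, 0, 0, 0, 0, 0, 0.06],
    [0, 0, 0, 0, 0, 0, 0.06],
  ],
)

```text
time: 11.05
tool_pos: [0.5763, 0.2225, 0.1274]
orientation: [0.529, -0.468, 0.685, -0.181]
contact_force: [-0.3, -1.0, -0.1]
width: 0.0603
```

```bash
python3 look.py 9
```

```text
11.05 [-0.7083  0.8346  0.2437  1.0508  0.1475  1.7621 -0.9733] [0.5763 0.2225 0.1274] [-0.2912 -0.9821 -0.0515] 0.06025275930013141
driver in cradle [-0.0094 -0.0002  0.0139] [ 0.0264 -0.2913 -0.3028]
```

View pics/s9.png

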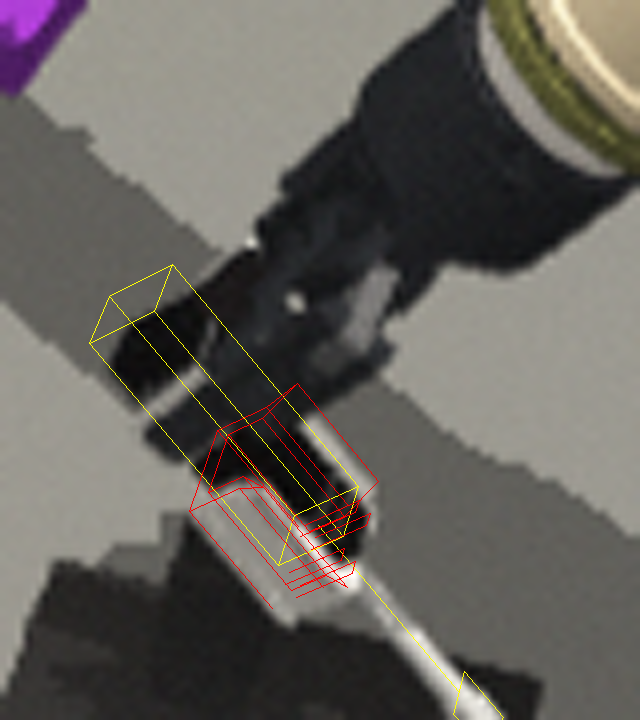

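Call:
arm_command(
  commands=[
    [0, -0.005, 0, 0, 0, 0, 0.0854],
    [0, -0.01, 0, 0, 0, 0, 0.0854],
    [0, -0.015, 0, 0, 0, 0, 0.0854],
    [0, -0.02, 0, 0, 0, 0, 0.0854],
    [0, -0.02, 0, 0, 0, 0, 0.0854],
    [0, 0, 0, 0, 0, 0, 0.0854],
  ],
)

```text
time: 11.75
tool_pos: [0.5947, 0.2597, 0.1886]
orientation: [0.527, -0.468, 0.685, -0.184]
contact_force: [0.6, 0.6, -0.2]
width: 0.0854
```

```bash
python3 look.py 10; python3 - <<'E'
from chk import *
R2=axes(C[:,0],-C[:,1]); q0=r.sense()["qpos"]
pG=o+C@np.array([-.012,0,.013]); pB=o+C@np.array([-.13,0,.013])
for p in(pG,pB,pB+[0,0,.05]): print(p,ik(p,R2,q0))
p0,R0=pose(); w=np.array([.50,.12,.30])
go(w,R2); 
E
```

```text
11.75 [-0.7117  0.8876  0.2482  0.8168  0.1387  1.938  -0.9534] [0.5947 0.2597 0.1886] [ 0.6239  0.6243 -0.2259] 0.08539879596224667
driver in cradle [-0.0234 -0.0001  0.0866] [-0.1666 -0.6046 -0.319 ]
[0.5843 0.2381 0.1227] (np.float64(1.3076520764966303e-23), array([-0.1942,  0.326 ,  0.2478,  2.0505, -1.2024,  0.8711,  0.4406]))
[0.5471 0.1635 0.2061] (np.float64(9.879052170662102e-21), array([-0.0398,  0.1147,  0.2535,  2.0646, -0.972 ,  1.0432,  0.3   ]))
[0.5471 0.1635 0.2561] (np.float64(3.424796974049173e-18), array([ 0.0654,  0.0391,  0.1364,  2.015 , -0.8968,  1.0989,  0.1738]))
dist 0.202 rot 78.6 deg rows>=10 n=10
[0.0201, -0.0004, -0.0021, -0.0005, -0.0003, 0.1372]
[0.0199, -0.0031, -0.0022, -0.0005, -0.0003, 0.1372]
[0.0192, -0.0058, -0.0022, -0.0005, -0.0003, 0.1372]
[0.0183, -0.0084, -0.0022, -0.0005, -0.0003, 0.1372]
[0.017, -0.0108, -0.0022, -0.0005, -0.0003, 0.1372]
[0.0153, -0.013, -0.0022, -0.0005, -0.0003, 0.1372]
[0.0134, -0.015, -0.0022, -0.0005, -0.0003, 0.1372]
[0.0112, -0.0167, -0.0022, -0.0005, -0.0003, 0.1372]
[0.0088, -0.018, -0.0022, -0.0005, -0.0003, 0.1372]
[0.0063, -0.0191, -0.0022, -0.0005, -0.0003, 0.1372]
```

View pics/s10.png

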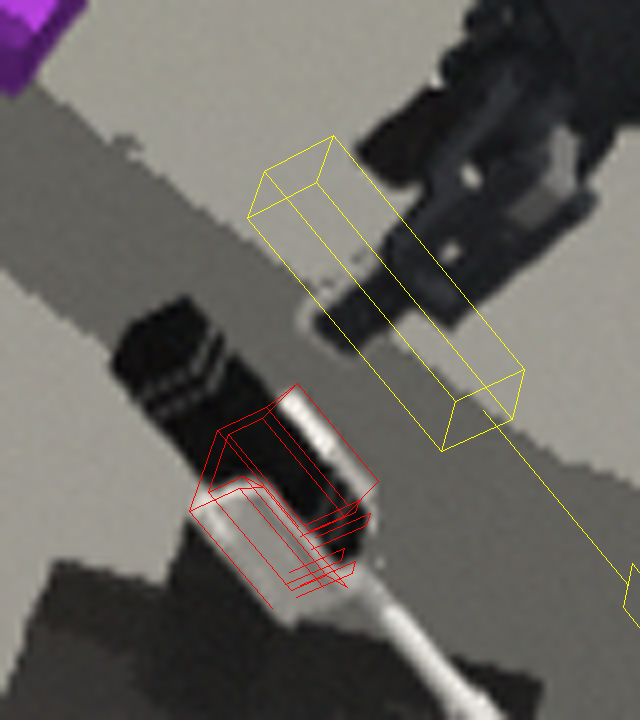

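View pics/t10.png

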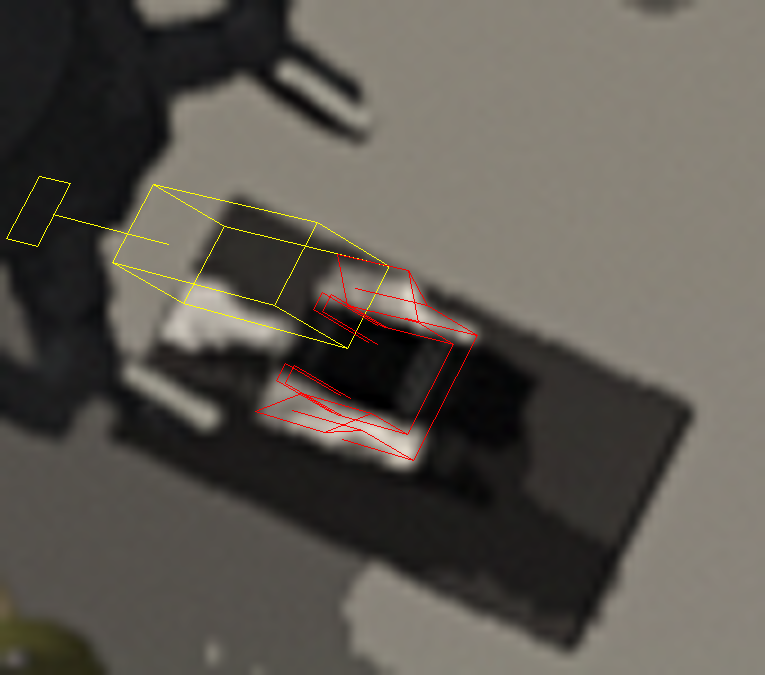

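Call:
arm_command(
  commands=[
    [0.02, 0, -0.002, 0, 0, 0.137, 0.0854],
    [0.02, -0.003, -0.002, 0, 0, 0.137, 0.0854],
    [0.019, -0.006, -0.002, 0, 0, 0.137, 0.0854],
    [0.018, -0.008, -0.002, 0, 0, 0.137, 0.0854],
    [0.017, -0.011, -0.002, 0, 0, 0.137, 0.0854],
    [0.015, -0.013, -0.002, 0, 0, 0.137, 0.0854],
    [0.013, -0.015, -0.002, 0, 0, 0.137, 0.0854],
    [0.011, -0.017, -0.002, 0, 0, 0.137, 0.0854],
    [0.009, -0.018, -0.002, 0, 0, 0.137, 0.0854],
    [0.006, -0.019, -0.002, 0, 0, 0.137, 0.0854],
  ],
)

```text
time: 12.85
tool_pos: [0.5009, 0.1187, 0.3012]
orientation: [-0.109, 0.697, -0.415, 0.575]
contact_force: [-1.1, -0.9, -1.4]
width: 0.0852
```

```bash
python3 - <<'E'
from chk import *
R2=axes(C[:,0],-C[:,1]); s=r.sense();print(s["time"],s["qpos"],s["tool_pos"])
pG=o+C@np.array([-.012,0,.013]); pB=o+C@np.array([-.13,0,.013])
go(pB,R2)
E
```

```text
12.85 [-0.2306 -0.1109  0.3983  2.0034 -0.8031  1.1124  0.0276] [0.5009 0.1187 0.3012]
dist 0.115 rot 0.6 deg rows>=3 n=3
[0.0083, 0.0367, 0.0068, -0.0031, -0.0003, -0.0013]
[0.0082, 0.0367, 0.0069, -0.0031, -0.0003, -0.0013]
[0.0082, 0.0367, 0.007, -0.0031, -0.0003, -0.0013]
```

Call:
arm_command(
  commands=[
    [0.0083, 0.0367, 0.0068, -0.003, 0, -0.001, 0.0854],
    [0.0083, 0.0367, 0.0068, -0.003, 0, -0.001, 0.0854],
    [0.0083, 0.0367, 0.0068, -0.003, 0, -0.001, 0.0854],
    [0, 0, 0, 0, 0, 0, 0.0854],
    [0, 0, 0, 0, 0, 0, 0.0854],
  ],
)

```text
time: 13.35
tool_pos: [0.5457, 0.1644, 0.2032]
orientation: [-0.118, 0.699, -0.414, 0.571]
contact_force: [0.2, 0.1, 0.7]
width: 0.0856
```

```bash
python3 - <<'E'
from chk import *
from ov import lines
R2=axes(C[:,0],-C[:,1]); s=r.sense();print(s["time"],s["qpos"],s["tool_pos"])
pG=o+C@np.array([-.012,0,.013]); p,q=pose()
print("tool in cradle",C.T@(p-o)); go(pG,R2)
t=cam("top");s=cam("scene")
L=[(np.array([0,0,0]),np.array([0,.118,0])),(np.array([0,0,-.042]),np.array([0,0,.042]))]
M=[(p,q.as_matrix(),L,(0,255,0)),(o+C@np.array([0,0,.013]),C,boxpts(),(0,255,255)),(o,C,[tuple(np.array(a)/1e3 for a in l) for l in lines()],(0,0,255))]
overlay(t,"t11",125,125,90,80,8,M);overlay(s,"s11",310,130,80,90,8,M)
E
```

```text
13.35 [-0.2791  0.0998  0.3703  2.0407 -0.988   0.9528  0.2044] [0.5457 0.1644 0.2032]
tool in cradle [-0.1278  0.0017  0.0111]
dist 0.116 rot 0.6 deg rows>=3 n=3
[-0.0009, 0.0386, 0.0008, 0.0018, -0.0008, 0.0026]
[-0.0008, 0.0386, 0.0007, 0.0018, -0.0008, 0.0026]
[-0.0007, 0.0386, 0.0006, 0.0018, -0.0008, 0.0026]
```

View pics/s11.png

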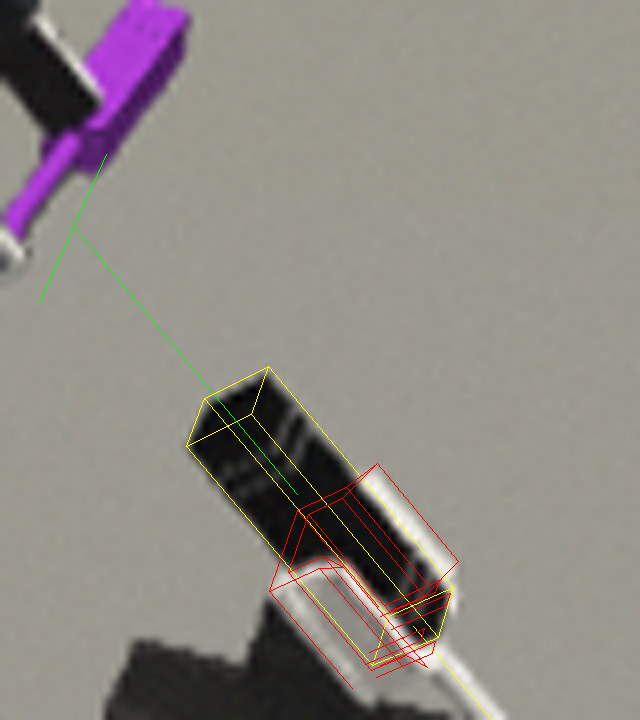

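View pics/t11.png

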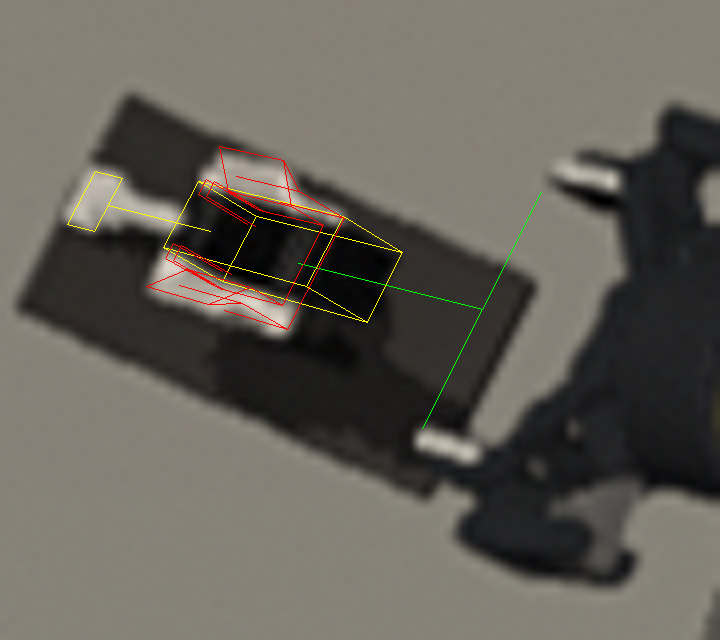

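Call:
arm_command(
  commands=[
    [-0.0008, 0.029, 0.0007, 0.002, 0, 0.003, 0.0854],
    [-0.0008, 0.029, 0.0007, 0.002, 0, 0.003, 0.0854],
    [-0.0008, 0.029, 0.0007, 0.002, 0, 0.002, 0.0854],
    [0, 0.028, 0, 0, 0, 0, 0.0854],
    [0, 0, 0, 0, 0, 0, 0.0854],
    [0, 0, 0, 0, 0, 0, 0.0854],
  ],
)

```text
time: 14.05
tool_pos: [0.586, 0.2373, 0.1262]
orientation: [-0.112, 0.697, -0.413, 0.575]
contact_force: [-0.3, 0.5, 1.1]
width: 0.0854
```

```bash
python3 - <<'E'
from chk import *
R2=axes(C[:,0],-C[:,1]); s=r.sense();print(s["time"],s["qpos"],s["tool_pos"],s["contact_force"])
pG=o+C@np.array([-.012,0,.013]); p,q=pose()
print("tool in cradle",C.T@(p-o)); go(pG,R2)
t=cam("top");s=cam("scene")
crop(t,"t12",125,125,90,80,8);crop(s,"s12",310,130,80,90,8)
E
```

```text
14.05 [-0.3358  0.2895  0.282   2.0312 -1.2227  0.786   0.3559] [0.586  0.2373 0.1262] [-0.2818  0.4507  1.1176]
tool in cradle [-0.0145 -0.0018  0.0155]
dist 0.004 rot 0.2 deg rows>=1 n=1
[0.0025, 0.0024, -0.0018, -0.0032, 0.0002, -0.0028]
```

View pics/s12.png

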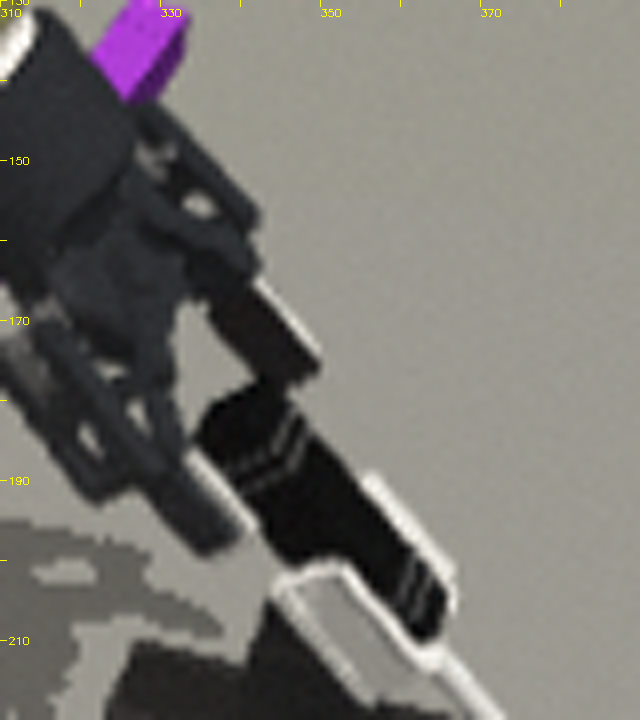

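View pics/t12.png

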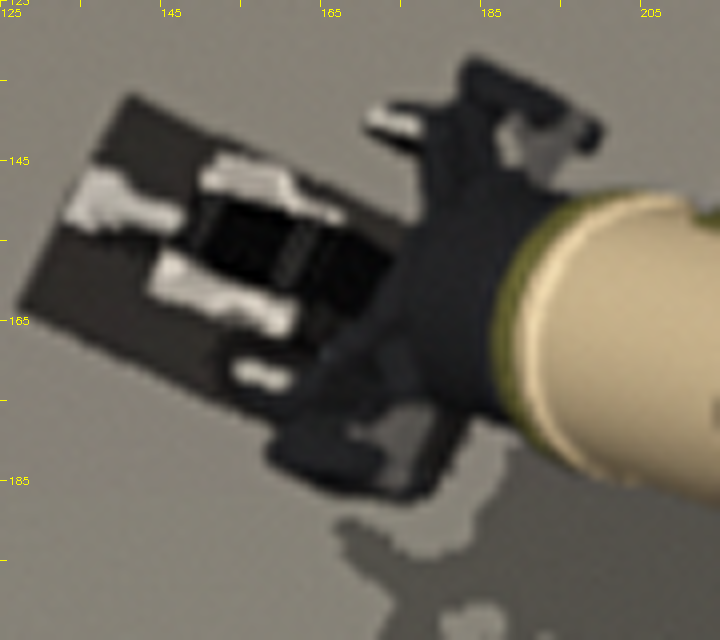

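Call:
arm_command(
  commands=[
    [0.0025, 0.002, -0.0018, -0.003, 0, -0.003, 0.0854],
    [0, 0, 0, 0, 0, 0, 0.03],
    [0, 0, 0, 0, 0, 0, 0.015],
    [0, 0, 0, 0, 0, 0, 0.015],
    [0, 0, 0, 0, 0, 0, 0.015],
    [0, 0, 0, 0, 0, 0, 0.015],
    [0, 0, 0, 0, 0, 0, 0.015],
    [0, 0, 0, 0, 0, 0, 0.015],
    [0, 0, 0, 0, 0, 0, 0.015],
  ],
  squeeze=90,
)

```text
time: 15.05
tool_pos: [0.584, 0.2382, 0.122]
orientation: [-0.114, 0.698, -0.413, 0.574]
contact_force: [-1.8, -2.4, 2.8]
width: 0.0251
```

```bash
python3 - <<'E'
from chk import *
R2=axes(C[:,0],-C[:,1]); s=r.sense();print(s["time"],s["qpos"],s["tool_pos"],s["contact_force"],s["width"])
p,q=pose()
print("tool in cradle",C.T@(p-o),"rot",np.degrees((R2.inv()*q).as_rotvec()))
print("driver axis in tool, if seated along C:",q.inv().apply(C[:,0]))
print("up in tool",q.inv().apply(U)*.06)
E
```

```text
15.05 [-0.3364  0.2944  0.2801  2.0342 -1.2253  0.7843  0.3604] [0.584  0.2382 0.122 ] [-1.8156 -2.374   2.7748] 0.02506729905337043
tool in cradle [-0.0116  0.0003  0.0125] rot [-0.026   0.0074 -0.0434]
driver axis in tool, if seated along C: [-0.0008  1.      0.0005]
up in tool [-0.0424 -0.0425 -0.    ]
```

Call:
arm_command(
  commands=[
    [-0.01, 0, 0, 0, 0, 0, 0.015],
    [-0.02, 0, 0, 0, 0, 0, 0.015],
    [-0.025, 0, 0, 0, 0, 0, 0.015],
    [-0.03, -0.03, 0, 0, 0, 0, 0.015],
    [-0.03, -0.03, 0, 0, 0, 0, 0.015],
    [-0.03, -0.03, 0, 0, 0, 0, 0.015],
    [0, 0, 0, 0, 0, 0, 0.015],
  ],
)

```text
time: 15.75
tool_pos: [0.6038, 0.2739, 0.2959]
orientation: [-0.111, 0.696, -0.413, 0.577]
contact_force: [1.2, -0.2, -1.2]
width: 0.0251
```

```bash
python3 - <<'E'
from chk import *
s=r.sense();print(s["time"],s["qpos"],s["tool_pos"],s["contact_force"],s["width"])
q0=s["qpos"]
z=-np.array([np.cos(np.radians(142)),np.sin(np.radians(142)),0]);R3=axes(-U,z)
R3a=axes(-U,-C[:,1])
p,q=pose();print(ik(p,R3a,q0,2)); go(p,R3a)
w=np.array([.585,-.258,.30]);print(ik(w,R3,q0,2));go(w,R3,p0=p,R0=R3a)
E
```

```text
15.75 [-0.4602  0.1167  0.3288  1.8062 -0.8832  0.9147 -0.15  ] [0.6038 0.2739 0.2959] [ 1.1603 -0.1838 -1.2328] 0.025114504737697017
(np.float64(3.3636463036825433e-16), array([-0.6225,  0.4515,  0.216 ,  1.1507, -0.0938,  1.5487, -0.8881]))
dist 0.000 rot 45.4 deg rows>=6 n=6
[0.0, 0.0, 0.0, -0.0011, 0.0005, -0.132]
[0.0, 0.0, 0.0, -0.0011, 0.0005, -0.132]
[0.0, 0.0, 0.0, -0.0011, 0.0005, -0.132]
[0.0, 0.0, 0.0, -0.0011, 0.0005, -0.132]
[0.0, 0.0, 0.0, -0.0011, 0.0005, -0.132]
[0.0, 0.0, 0.0, -0.0011, 0.0005, -0.132]
(np.float64(1.2813685326011922e-16), array([ 1.0629,  0.6008, -1.1432,  1.2317,  0.5411,  1.6242, -0.6345]))
dist 0.532 rot 11.5 deg rows>=12 n=12
[0.0404, -0.0003, 0.0184, 0.0, 0.0167, 0.0]
[0.0401, -0.0003, 0.019, 0.0, 0.0167, 0.0]
[0.0397, -0.0003, 0.0197, 0.0, 0.0167, 0.0]
[0.0394, -0.0003, 0.0204, 0.0, 0.0167, 0.0]
[0.039, -0.0003, 0.021, 0.0, 0.0167, 0.0]
[0.0387, -0.0003, 0.0217, 0.0, 0.0167, 0.0]
[0.0383, -0.0003, 0.0223, 0.0, 0.0167, 0.0]
[0.0379, -0.0003, 0.023, 0.0, 0.0167, 0.0]
[0.0376, -0.0003, 0.0236, 0.0, 0.0167, 0.0]
[0.0372, -0.0003, 0.0242, 0.0, 0.0167, 0.0]
[0.0367, -0.0003, 0.0248, 0.0, 0.0167, 0.0]
[0.0363, -0.0003, 0.0254, 0.0, 0.0167, 0.0]
```

Call:
arm_command(
  commands=[
    [0, 0, 0, 0, 0, -0.132, 0.015],
    [0, 0, 0, 0, 0, -0.132, 0.015],
    [0, 0, 0, 0, 0, -0.132, 0.015],
    [0, 0, 0, 0, 0, -0.132, 0.015],
    [0, 0, 0, 0, 0, -0.132, 0.015],
    [0, 0, 0, 0, 0, -0.132, 0.015],
    [0, 0, 0, 0, 0, 0, 0.015],
    [0.04, 0, 0.018, 0, 0.0167, 0, 0.015],
    [0.04, 0, 0.019, 0, 0.0167, 0, 0.015],
    [0.04, 0, 0.02, 0, 0.0167, 0, 0.015],
  ],
)

```text
time: 16.75
tool_pos: [0.5962, 0.1389, 0.2879]
orientation: [0.359, -0.609, 0.611, -0.355]
contact_force: [0.0, -0.2, -1.6]
width: 0.0251
```

Call:
arm_command(
  commands=[
    [0.0395, 0, 0.0205, 0, 0.0167, 0, 0.015],
    [0.039, 0, 0.021, 0, 0.0167, 0, 0.015],
    [0.0385, 0, 0.0215, 0, 0.0167, 0, 0.015],
    [0.038, 0, 0.0225, 0, 0.0167, 0, 0.015],
    [0.038, 0, 0.023, 0, 0.0167, 0, 0.015],
    [0.0375, 0, 0.0235, 0, 0.0167, 0, 0.015],
    [0.037, 0, 0.024, 0, 0.0167, 0, 0.015],
    [0.0365, 0, 0.025, 0, 0.0167, 0, 0.015],
    [0.036, 0, 0.0255, 0, 0.0167, 0, 0.015],
    [0, 0, 0, 0, 0, 0, 0.015],
  ],
)

```text
time: 17.75
tool_pos: [0.5797, -0.2663, 0.2909]
orientation: [0.309, -0.635, 0.64, -0.304]
contact_force: [-0.5, 0.3, -2.0]
width: 0.025
```

```bash
cat > pk.py <<'E'
from chk import *
import sys
n=sys.argv[1]
s=r.sense();print(s["time"],s["qpos"],s["tool_pos"],s["contact_force"],s["wrist_torque"],s["width"])
z=-np.array([np.cos(np.radians(142)),np.sin(np.radians(142)),0]);R3=axes(-U,z)
p,q=pose();print("tilt/yaw err deg (tool)",np.degrees((R3.inv()*q).as_rotvec()))
tip=p+q.apply([0,.1616,0]);print("tip (model)",tip)
t=cam("top");s=cam("scene")
Bv=np.c_[[0,1,0],[0,0,-1],[-1,0,0]];c=np.array([0,.0116,0])
M=[(p+q.apply(c),q.as_matrix()@Bv,boxpts(),(0,255,255))]
overlay(t,"t"+n,310,125,85,75,9,M);overlay(s,"s"+n,95,140,85,100,7,M)
crop(t,"tc"+n,310,125,85,75,9);crop(s,"sc"+n,110,180,70,70,9)
E
python3 pk.py 13
```

```text
17.75 [-0.0268  0.4382  0.6071  1.2424 -0.2344  1.5318 -0.131 ] [ 0.5797 -0.2663  0.2909] [-0.5412  0.251  -1.9697] [ 0.0225  0.0147 -0.0199] 0.024965833847494675
tilt/yaw err deg (tool) [ 0.1407  0.6524 -0.5767]
tip (model) [ 0.579  -0.2679  0.1293]
```

View pics/s13.png

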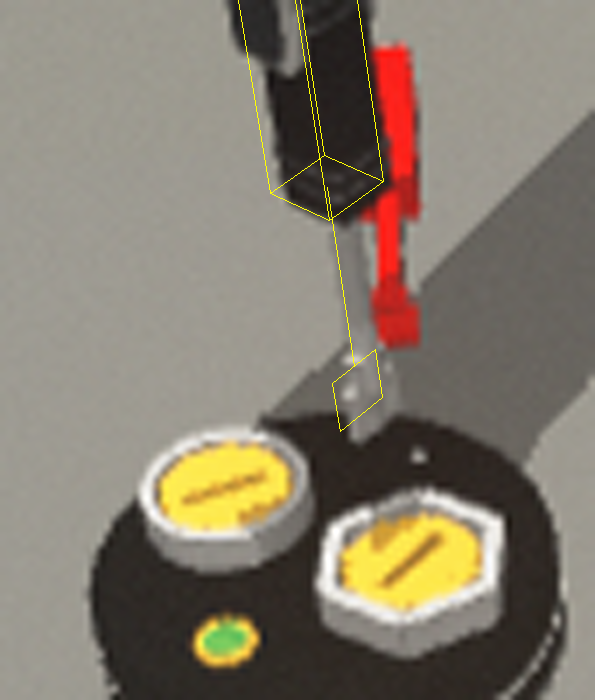

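View pics/t13.png

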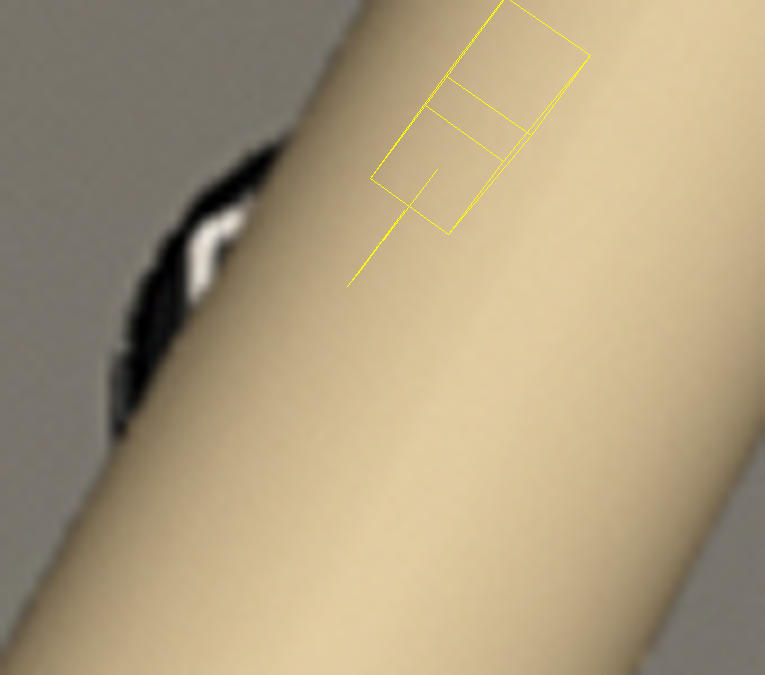

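```bash
python3 pk.py 14; python3 - <<'E'
from chk import *
z=-np.array([np.cos(np.radians(142)),np.sin(np.radians(142)),0]);R3=axes(-U,z)
go(np.array([.585,-.258,.1616+.090]),R3,n=2)
E
```

```text
17.85 [-0.0327  0.4369  0.6015  1.2428 -0.2355  1.5324 -0.1336] [ 0.5823 -0.2596  0.2908] [ 1.1807  0.5203 -1.0018] [ 0.0545 -0.026  -0.0217] 0.024977571949056976
tilt/yaw err deg (tool) [ 0.0463  0.1841 -0.369 ]
tip (model) [ 0.5818 -0.2605  0.1292]
dist 0.039 rot 0.3 deg rows>=1 n=2
[0.0001, 0.0197, 0.001, -0.0001, 0.0009, 0.0028]
[0.0001, 0.0197, 0.001, -0.0001, 0.0009, 0.0028]
```

View pics/s14.png

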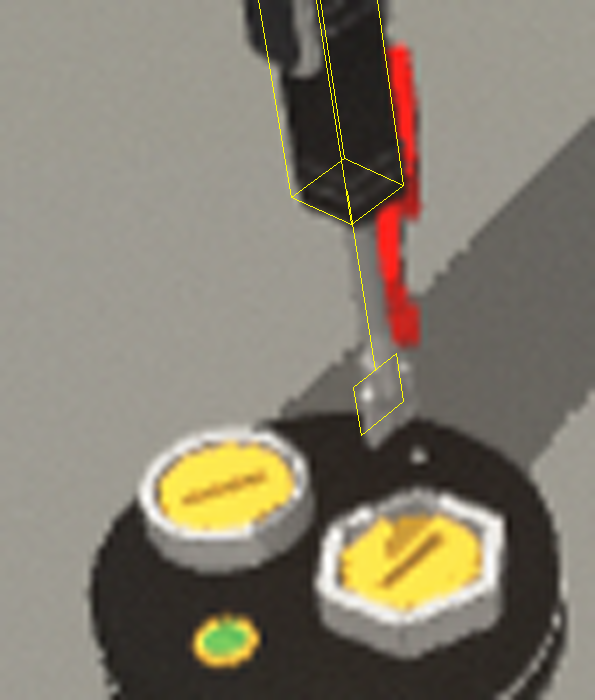

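```bash
python3 - <<'E'
from chk import *
s=cam("scene")
u=px(100,190,8,(430,241)); print(u,atz(s,u,.064),atz(s,u-[1,1.3],.064))
for d in((1,0),(0,1)): print(atz(s,u+d,.064)-atz(s,u,.064))
E
```

```text
[153.3125 219.6875] [ 0.5859 -0.2575  0.064 ] [ 0.5808 -0.2603  0.064 ]
[ 0.0002  0.0025 -0.    ]
[0.0037 0.0002 0.    ]
```

Call:
arm_command(
  commands=[
    [0, 0.02, 0.001, 0, 0.001, 0.003, 0.015],
    [0, 0.02, 0.001, 0, 0.001, 0.003, 0.015],
    [0, 0, 0, 0, 0, 0, 0.015],
    [0, 0, 0, 0, 0, 0, 0.015],
  ],
)

```text
time: 18.4
tool_pos: [0.5853, -0.2575, 0.2517]
orientation: [0.31, -0.635, 0.636, -0.31]
contact_force: [0.6, -0.5, -1.1]
width: 0.025
```

```bash
python3 pk.py 15
```

```text
18.4 [-0.0366  0.4497  0.5923  1.3115 -0.2458  1.4526 -0.1247] [ 0.5853 -0.2575  0.2517] [ 0.6271 -0.5036 -1.0945] [ 0.0094  0.0073 -0.0288] 0.02501825394400521
tilt/yaw err deg (tool) [ 0.02   -0.0428 -0.0559]
tip (model) [ 0.5853 -0.2577  0.0901]
```

View pics/s15.png

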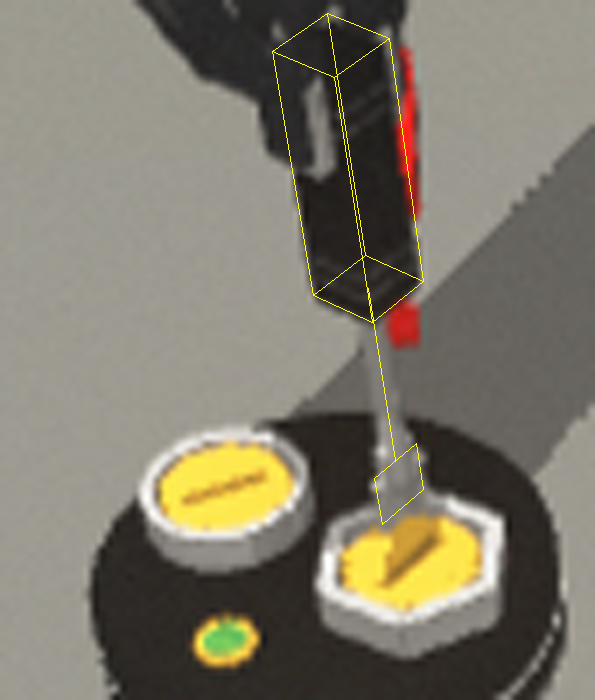

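View pics/sc15.png

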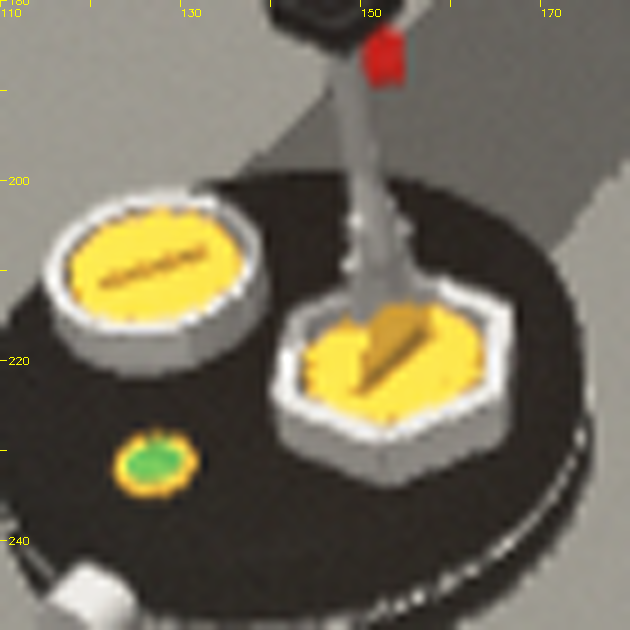

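```bash
python3 - <<'E'
from chk import *
z=-np.array([np.cos(np.radians(142)),np.sin(np.radians(142)),0]);R3=axes(-U,z)
go(np.array([.583,-.259,.1616+.072]),R3,n=1); print(R3.as_matrix())
E
```

```text
dist 0.019 rot 0.2 deg rows>=1 n=1
[0.0021, 0.0193, -0.0018, -0.0026, 0.0, 0.0007]
[[-0.6157  0.      0.788 ]
 [-0.788  -0.     -0.6157]
 [ 0.     -1.     -0.    ]]
```

Call:
arm_command(
  commands=[
    [0.002, 0.01, 0, 0, 0, 0, 0.015],
    [0, 0.01, 0, 0, 0, 0, 0.015],
    [0, 0, 0, 0, 0, 0, 0.015],
    [0, 0, 0, 0, 0, 0, 0.015],
  ],
)

```text
time: 18.9
tool_pos: [0.5835, -0.2603, 0.2309]
orientation: [0.31, -0.636, 0.636, -0.309]
contact_force: [0.4, -0.4, -1.2]
width: 0.0249
```

```bash
sed -i 's/crop(s,"sc"+n,110,180,70,70,9)/crop(s,"sc"+n,130,190,45,45,14)/' pk.py; python3 pk.py 16
```

```text
18.9 [-0.0341  0.4571  0.5895  1.3481 -0.2495  1.4108 -0.1174] [ 0.5835 -0.2603  0.2309] [ 0.3857 -0.4007 -1.2367] [-0.0159 -0.0092 -0.0511] 0.024886132135511337
tilt/yaw err deg (tool) [-0.0084  0.0705 -0.0984]
tip (model) [ 0.5833 -0.2605  0.0693]
```

View pics/sc16.png

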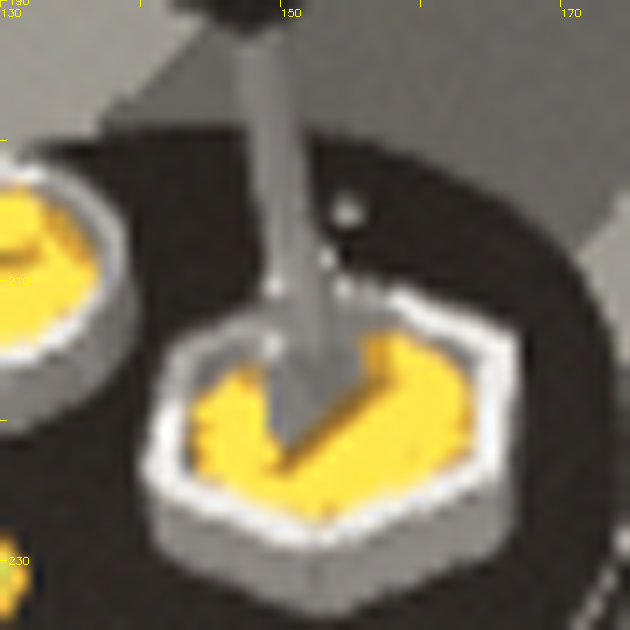

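```bash
python3 - <<'E'
from chk import *
s=cam("scene");P=np.array([.5833,-.2605,.0693]);a=proj(s,P)[0]
print(a,(a-[130,190]+.5)*14)
for n,d in dict(dz5=[0,0,-.005],tx1=[-.616*.001,-.788*.001,0],tz1=[.788*.001,-.616*.001,0]).items(): print(n,(proj(s,P+d)[0]-a)*14)
E
```

```text
[151.9227 217.5291] [313.9177 392.4071]
dz5 [ 3.2055 20.1532]
tx1 [-4.2308 -2.0547]
tz1 [-3.6809  3.1674]
```

Call:
arm_command(
  commands=[
    [0, 0, -0.0025, 0, 0, 0, 0.015],
    [0, 0.002, 0, 0, 0, 0, 0.015],
    [0, 0.002, 0, 0, 0, 0, 0.015],
    [0, 0.002, 0, 0, 0, 0, 0.015],
    [0, 0, 0, 0, 0, 0, 0.015],
    [0, 0, 0, 0, 0, 0, 0.015],
  ],
)

```text
time: 19.65
tool_pos: [0.5818, -0.2589, 0.2254]
orientation: [0.31, -0.635, 0.636, -0.309]
contact_force: [-0.8, 0.6, -2.4]
width: 0.025
```

Call:
arm_command(
  commands=[
    [0, 0.0015, 0, 0, 0, 0, 0.015],
    [0, 0.0015, 0, 0, 0, 0, 0.015],
    [0, 0, 0, 0, 0, 0, 0.015],
    [0, 0, 0, 0, 0, 0, 0.015],
  ],
)

```text
time: 20.05
tool_pos: [0.5818, -0.2589, 0.2224]
orientation: [0.31, -0.635, 0.636, -0.309]
contact_force: [-1.1, -0.3, -1.8]
width: 0.0252
```

```bash
python3 pk.py 17
```

```text
20.05 [-0.0381  0.4551  0.5882  1.3698 -0.249   1.3902 -0.1173] [ 0.5818 -0.2589  0.2224] [-1.0977 -0.3309 -1.7852] [ 0.0224 -0.0181  0.0343] 0.025244671436528476
tilt/yaw err deg (tool) [ 0.0443  0.0696 -0.0825]
tip (model) [ 0.5817 -0.2592  0.0608]
```

View pics/sc17.png

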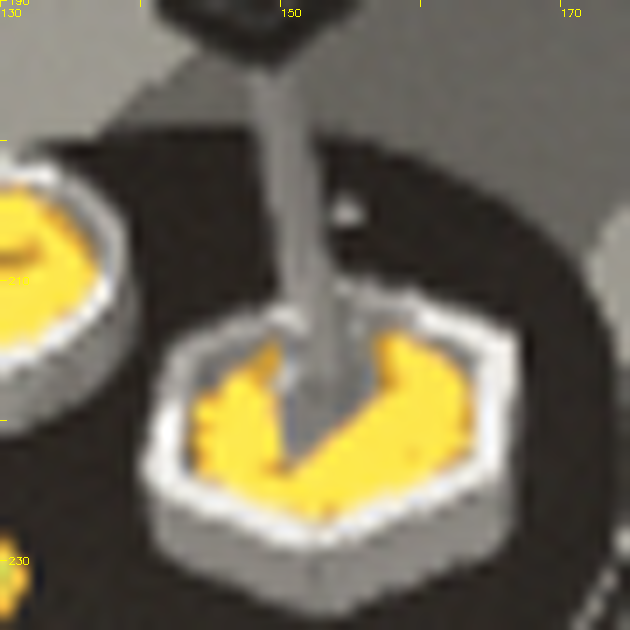

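Call:
arm_command(
  commands=[
    [0, 0.0015, 0, 0, 0, 0, 0.015],
    [0, 0.0015, 0, 0, 0, 0, 0.015],
    [0, 0, 0, 0, 0, 0, 0.015],
    [0, 0, 0, 0, 0, 0, 0.015],
  ],
)

```text
time: 20.55
tool_pos: [0.5817, -0.2589, 0.2194]
orientation: [0.31, -0.635, 0.636, -0.309]
contact_force: [0.6, 0.1, -1.1]
width: 0.0251
```

Call:
arm_command(
  commands=[
    [0, 0.0015, 0, 0, 0, 0, 0.015],
    [0, 0.001, 0, 0, 0, 0, 0.015],
    [0, 0, 0, 0, 0, 0, 0.015],
    [0, 0, 0, 0, 0, 0, 0.015],
  ],
)

```text
time: 20.95
tool_pos: [0.5818, -0.2589, 0.2169]
orientation: [0.31, -0.635, 0.636, -0.309]
contact_force: [0.3, -0.6, -2.1]
width: 0.0249
```

```bash
python3 pk.py 18
```

```text
20.95 [-0.0381  0.4578  0.587   1.3785 -0.2504  1.3793 -0.116 ] [ 0.5818 -0.2589  0.2169] [ 0.3272 -0.5727 -2.0801] [-0.0051  0.0216 -0.0725] 0.024877322031061643
tilt/yaw err deg (tool) [ 0.044   0.0678 -0.0844]
tip (model) [ 0.5817 -0.2592  0.0553]
```

View pics/sc18.png

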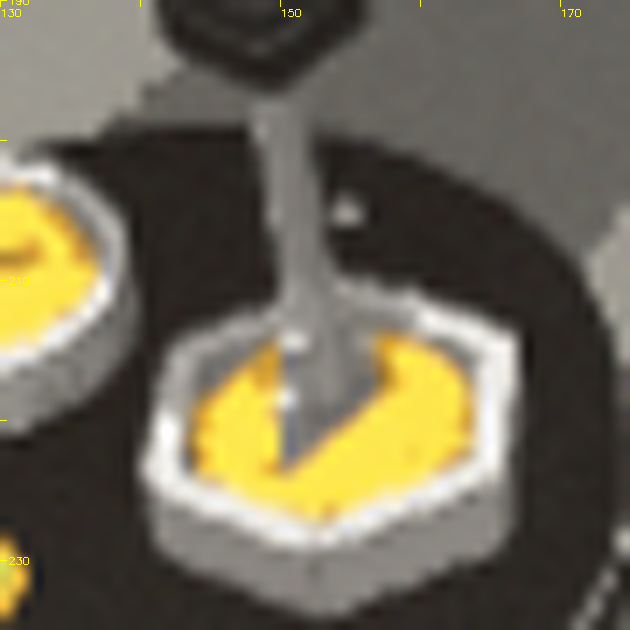

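Call:
arm_command(
  commands=[
    [0, 0, 0, 0, 0.08, 0, 0.015],
    [0, 0, 0, 0, 0.08, 0, 0.015],
    [0, 0, 0, 0, 0.08, 0, 0.015],
    [0, 0, 0, 0, 0.08, 0, 0.015],
    [0, 0, 0, 0, 0.08, 0, 0.015],
    [0, 0, 0, 0, 0, 0, 0.015],
  ],
)

```text
time: 21.65
tool_pos: [0.5818, -0.2583, 0.217]
orientation: [0.177, -0.684, 0.685, -0.177]
contact_force: [0.6, 2.1, -1.3]
width: 0.0251
```

```bash
python3 pk.py 19
```

```text
21.65 [-0.0885  0.4729  0.6649  1.3809 -0.289   1.3858 -0.4895] [ 0.5818 -0.2583  0.217 ] [ 0.5601  2.1165 -1.3012] [0.6784 0.3007 0.0588] 0.025114288690756336
tilt/yaw err deg (tool) [ 0.0163 23.0243 -0.0537]
tip (model) [ 0.5817 -0.2584  0.0554]
```

View pics/sc19.png

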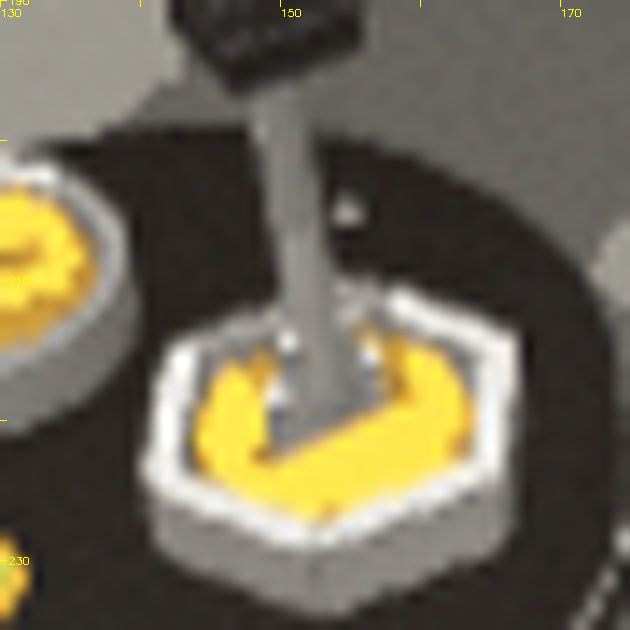

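Call:
arm_command(
  commands=[
    [0, 0, 0, 0, 0.08, 0, 0.015],
    [0, 0, 0, 0, 0.08, 0, 0.015],
    [0, 0, 0, 0, 0.08, 0, 0.015],
    [0, 0, 0, 0, 0.08, 0, 0.015],
    [0, 0, 0, 0, 0.08, 0, 0.015],
    [0, 0, 0, 0, 0, 0, 0.015],
  ],
)

```text
time: 22.35
tool_pos: [0.5818, -0.2582, 0.2168]
orientation: [0.038, -0.706, 0.706, -0.038]
contact_force: [-1.4, 2.0, -0.5]
width: 0.0251
```

```bash
python3 pk.py 20; python3 - <<'E'
from chk import *
p,q=pose();print(q.as_matrix())
E
```

```text
22.35 [-0.1376  0.4917  0.7447  1.3834 -0.3302  1.3932 -0.8578] [ 0.5818 -0.2582  0.2168] [-1.4084  2.0349 -0.5048] [0.7882 0.3133 0.0124] 0.02505167132393049
tilt/yaw err deg (tool) [ 0.0145 45.8341 -0.0535]
tip (model) [ 0.5817 -0.2583  0.0552]
[[-0.9939 -0.0003  0.1099]
 [-0.1099 -0.0017 -0.9939]
 [ 0.0005 -1.      0.0017]]
```

Call:
arm_command(
  commands=[
    [0, 0, -0.0007, 0, 0.08, 0, 0.015],
    [0, 0, 0, 0, 0.08, 0, 0.015],
    [0, 0, 0, 0, 0.08, 0, 0.015],
    [0, 0, 0, 0, 0.08, 0, 0.015],
    [0, 0, 0, 0, 0.08, 0, 0.015],
    [0, 0, 0, 0, 0, 0, 0.015],
  ],
)

```text
time: 23.05
tool_pos: [0.5816, -0.2581, 0.2168]
orientation: [-0.103, -0.699, 0.7, 0.103]
contact_force: [-1.4, 2.8, -0.9]
width: 0.0252
```

```bash
python3 pk.py 21
```

```text
23.05 [-0.1873  0.514   0.828   1.3866 -0.3747  1.4023 -1.2257] [ 0.5816 -0.2581  0.2168] [-1.4303  2.7747 -0.8858] [0.9452 0.4848 0.0334] 0.02520238750338191
tilt/yaw err deg (tool) [ 0.067  68.7475 -0.0646]
tip (model) [ 0.5815 -0.2583  0.0552]
```

View pics/sc21.png

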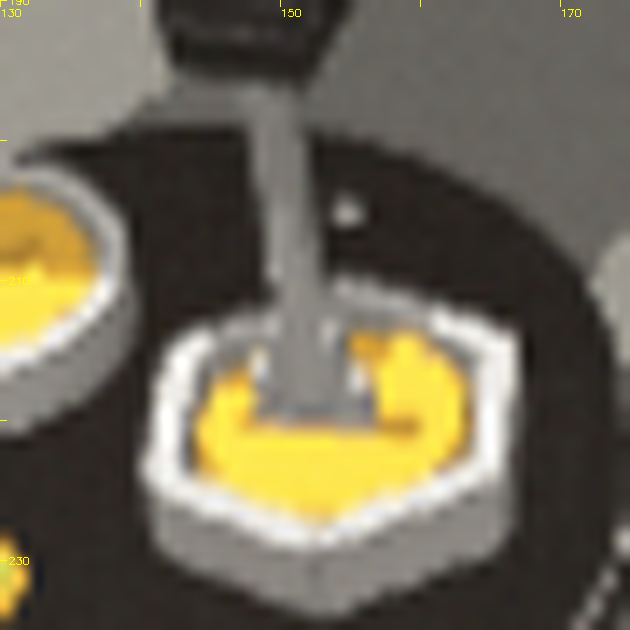

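Call:
arm_command(
  commands=[
    [0, 0, -0.001, 0, 0.08, 0, 0.015],
    [0, 0, -0.001, 0, 0.08, 0, 0.015],
    [0, 0, 0, 0, 0.08, 0, 0.015],
    [0, 0, 0, 0, 0.08, 0, 0.015],
    [0, 0, 0, 0, 0, 0, 0.015],
    [0, 0, 0, 0, 0, 0, 0.015],
  ],
)

```text
time: 23.75
tool_pos: [0.5818, -0.257, 0.2168]
orientation: [-0.212, -0.673, 0.675, 0.213]
contact_force: [-3.8, 0.4, -1.8]
width: 0.0255
```

```bash
python3 pk.py 22
```

```text
23.75 [-0.2277  0.5354  0.8961  1.389  -0.4126  1.4117 -1.5181] [ 0.5818 -0.257   0.2168] [-3.8043  0.4234 -1.7762] [0.2168 1.2539 0.0447] 0.025452367509701236
tilt/yaw err deg (tool) [ 0.1367 86.9746 -0.0998]
tip (model) [ 0.5816 -0.2574  0.0552]
```

View pics/sc22.png

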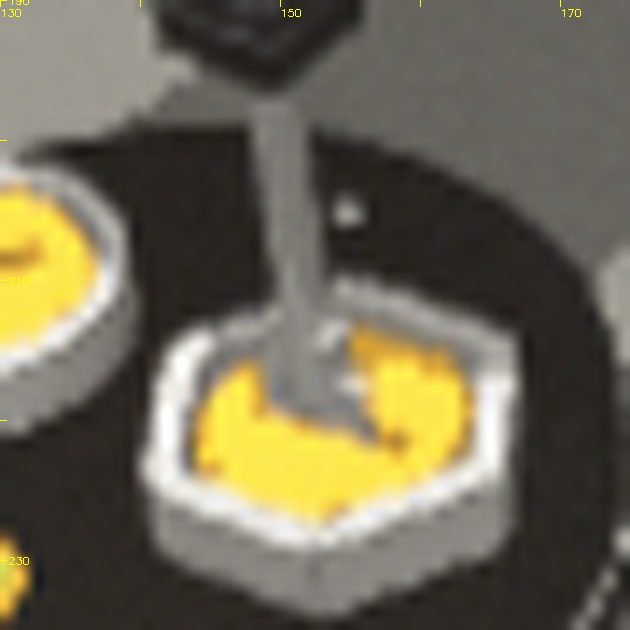

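Call:
arm_command(
  commands=[
    [0.0008, 0, 0, 0, 0.05, 0, 0.015],
    [0, 0, 0, 0, 0.05, 0, 0.015],
    [0, 0, 0, 0, 0, 0, 0.015],
    [0, 0, 0, 0, 0, 0, 0.015],
  ],
)

```text
time: 24.25
tool_pos: [0.5815, -0.2563, 0.2169]
orientation: [-0.246, -0.662, 0.664, 0.246]
contact_force: [-2.9, -1.2, -2.4]
width: 0.0254
```

```bash
python3 pk.py 23
```

```text
24.25 [-0.2412  0.5412  0.9182  1.3918 -0.425   1.414  -1.6107] [ 0.5815 -0.2563  0.2169] [-2.8683 -1.2283 -2.3927] [-0.2322  1.114   0.1382] 0.025442972359813548
tilt/yaw err deg (tool) [ 0.1448 92.7633 -0.0543]
tip (model) [ 0.5814 -0.2567  0.0553]
```

Call:
arm_command(
  commands=[
    [0, 0, 0, 0, 0.05, 0, 0.015],
    [0, 0, 0, 0, 0, 0, 0.015],
    [0, 0, 0, 0, 0, 0, 0.015],
  ],
)

```text
time: 24.65
tool_pos: [0.5816, -0.2561, 0.2169]
orientation: [-0.263, -0.656, 0.657, 0.263]
contact_force: [-2.9, -1.5, -3.2]
width: 0.025
```

```bash
python3 pk.py 24
```

```text
24.65 [-0.2471  0.5452  0.9291  1.3919 -0.4318  1.4159 -1.6563] [ 0.5816 -0.2561  0.2169] [-2.9483 -1.5306 -3.1718] [-0.5084  1.2304  0.6193] 0.02498220683344284
tilt/yaw err deg (tool) [ 0.1373 95.6362 -0.0471]
tip (model) [ 0.5815 -0.2565  0.0553]
```

View pics/sc24.png

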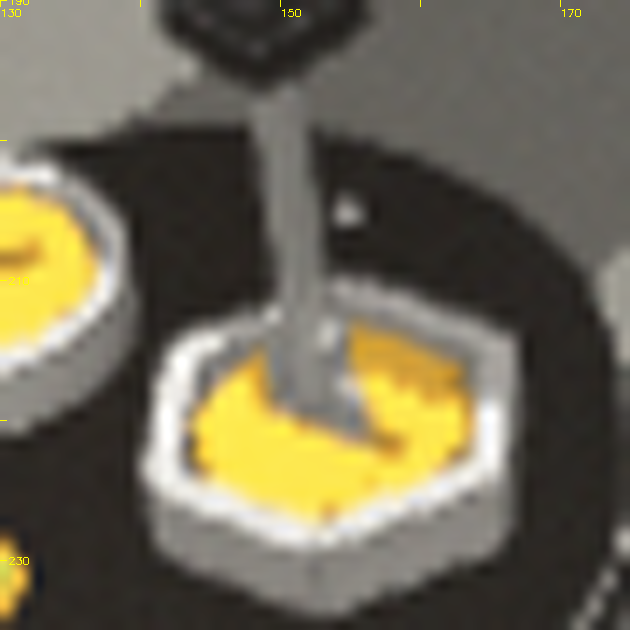

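Call:
arm_command(
  commands=[
    [0, 0, 0, 0, 0, 0, 0.015],
    [0, 0, 0, 0, -0.04, 0, 0.015],
    [0, 0, 0, 0, -0.04, 0, 0.015],
    [0, 0, 0, 0, 0, 0, 0.015],
    [0, -0.005, 0, 0, 0, 0, 0.015],
    [0, -0.01, 0, 0, 0, 0, 0.015],
    [0, -0.02, 0, 0, 0, 0, 0.015],
    [0, -0.02, 0, 0, 0, 0, 0.015],
    [0, -0.02, 0, 0, 0, 0, 0.015],
    [0, 0, 0, 0, 0, 0, 0.015],
  ],
)

```text
time: 25.75
tool_pos: [0.5833, -0.2567, 0.2964]
orientation: [-0.24, -0.666, 0.667, 0.234]
contact_force: [-0.5, -0.4, -1.4]
width: 0.0251
```

```bash
python3 pk.py 25
```

```text
25.75 [-0.2249  0.5064  0.9336  1.2514 -0.401   1.5633 -1.6113] [ 0.5833 -0.2567  0.2964] [-0.499  -0.4114 -1.4035] [-0.0051 -0.0434 -0.0631] 0.025064262451835132
tilt/yaw err deg (tool) [ 0.3293 91.1717  0.4023]
tip (model) [ 0.5844 -0.2574  0.1348]
```

View pics/sc25.png

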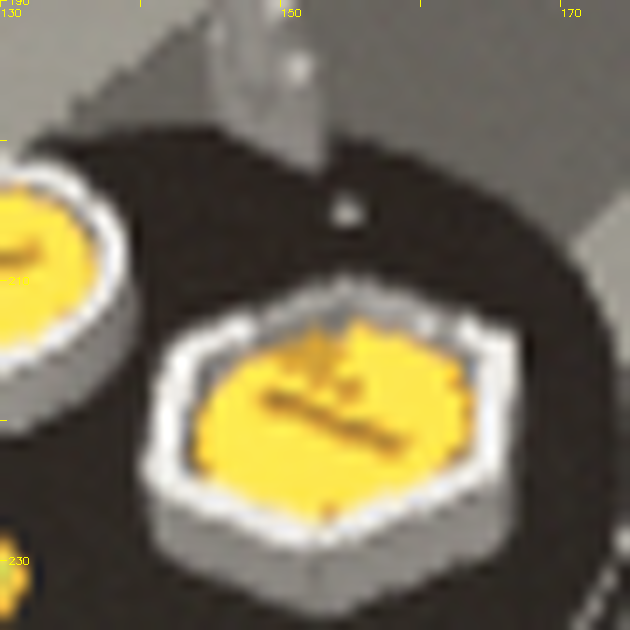

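View pics/s25.png

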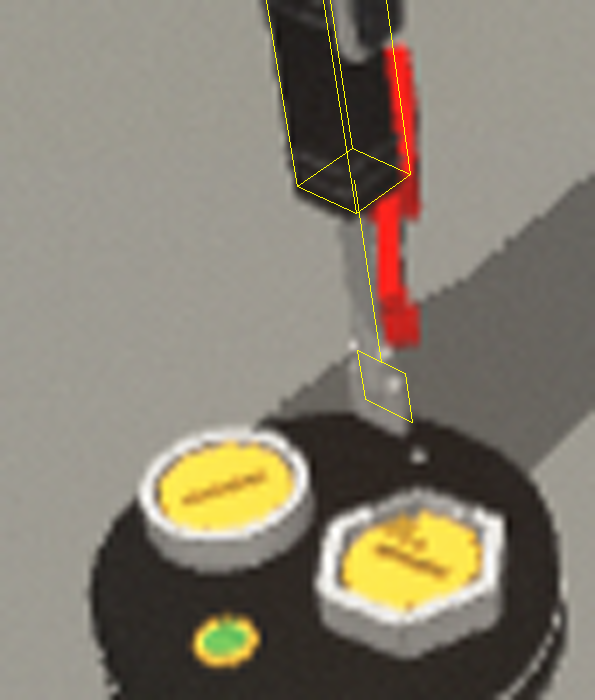

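```bash
python3 - <<'E'
from chk import *
s=cam("scene")
a,b=[atz(s,px(130,190,14,u),.063) for u in((265,397),(405,447))];d=b-a
print(np.degrees(np.arctan2(d[1],d[0])),np.linalg.norm(d),(a+b)/2)
a,b=[atz(s,px(100,190,8,u),.063) for u in((396,270),(465,210))];d=b-a
print(np.degrees(np.arctan2(d[1],d[0])))
R3a=axes(-U,-C[:,1]); p,q=pose();print(p)
go(np.array([.604,.274,.30]),R3a)
E
python3 pk.py 26
```

```text
58.97833952823438 0.030165453046503473 [ 0.5848 -0.2573  0.063 ]
142.07058032327586
[ 0.582  -0.2556  0.2917]
dist 0.530 rot 102.7 deg rows>=13 n=13
[0.0244, -0.0007, -0.0327, -0.0001, -0.1378, -0.0]
[0.0197, -0.0007, -0.0357, -0.0001, -0.1378, -0.0]
[0.0146, -0.0007, -0.0381, -0.0001, -0.1378, -0.0]
[0.0092, -0.0007, -0.0397, -0.0001, -0.1378, -0.0]
[0.0037, -0.0007, -0.0406, -0.0001, -0.1378, -0.0]
[-0.0019, -0.0007, -0.0407, -0.0001, -0.1378, -0.0]
[-0.0075, -0.0007, -0.0401, -0.0001, -0.1378, -0.0]
[-0.0129, -0.0007, -0.0387, -0.0001, -0.1378, -0.0]
[-0.0181, -0.0007, -0.0365, -0.0001, -0.1378, -0.0]
[-0.023, -0.0007, -0.0337, -0.0001, -0.1378, -0.0]
[-0.0274, -0.0006, -0.0302, -0.0001, -0.1378, -0.0]
[-0.0313, -0.0006, -0.0262, -0.0001, -0.1378, -0.0]
[-0.0346, -0.0006, -0.0216, -0.0001, -0.1378, -0.0]
25.9 [-0.2252  0.5092  0.9314  1.2582 -0.401   1.5614 -1.6106] [ 0.582  -0.2556  0.2917] [-0.5565  1.0236 -1.851 ] [ 0.0146  0.0488 -0.0541] 0.02524283169095421
tilt/yaw err deg (tool) [ 0.0976 91.164   0.0108]
tip (model) [ 0.582  -0.2558  0.1301]
```

View pics/s26.png

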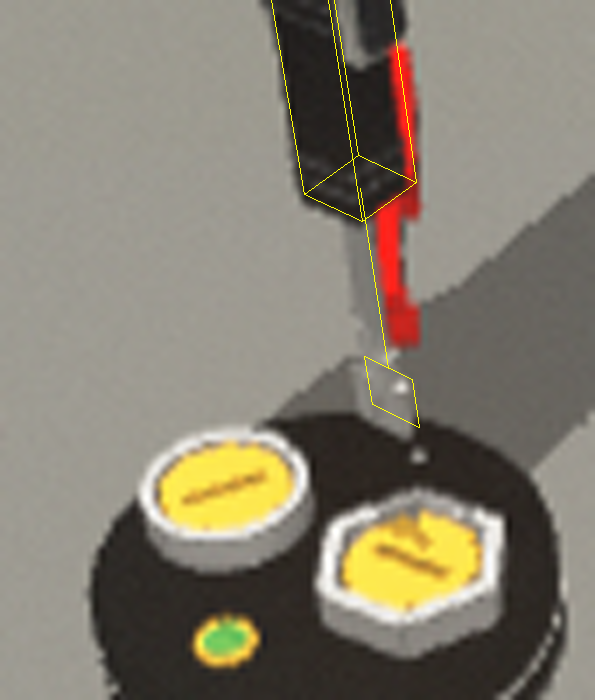

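Call:
arm_command(
  commands=[
    [0.0244, -0.0007, -0.0327, 0, -0.1378, 0, 0.015],
    [0.0197, -0.0007, -0.0357, 0, -0.1378, 0, 0.015],
    [0.0146, -0.0007, -0.0381, 0, -0.1378, 0, 0.015],
    [0.0092, -0.0007, -0.0397, 0, -0.1378, 0, 0.015],
    [0.0037, -0.0007, -0.0406, 0, -0.1378, 0, 0.015],
    [-0.0019, -0.0007, -0.0407, 0, -0.1378, 0, 0.015],
    [-0.0075, -0.0007, -0.0401, 0, -0.1378, 0, 0.015],
    [-0.0129, -0.0007, -0.0387, 0, -0.1378, 0, 0.015],
    [-0.0181, -0.0007, -0.0365, 0, -0.1378, 0, 0.015],
    [-0.023, -0.0007, -0.0337, 0, -0.1378, 0, 0.015],
  ],
)

```text
time: 27.0
tool_pos: [0.5982, 0.1535, 0.2975]
orientation: [0.243, -0.664, 0.665, -0.242]
contact_force: [1.4, -0.8, -0.9]
width: 0.0251
```

```bash
python3 - <<'E'
from chk import *
R3a=axes(-U,-C[:,1]);s=r.sense();print(s["time"],s["qpos"],s["tool_pos"])
go(np.array([.604,.274,.30]),R3a)
E
```

```text
27.0 [-0.7126  0.3842  0.5864  1.2907 -0.2075  1.5287 -1.022 ] [0.5982 0.1535 0.2975]
dist 0.121 rot 23.4 deg rows>=3 n=3
[-0.0274, -0.0009, -0.0295, -0.0, -0.136, 0.0008]
[-0.0311, -0.0009, -0.0255, -0.0, -0.136, 0.0008]
[-0.0343, -0.0009, -0.021, -0.0, -0.136, 0.0008]
```

Then rotate back to the 45° attitude (reverse of the lift-out).

Call:
arm_command(
  commands=[
    [-0.0274, -0.001, -0.0295, 0, -0.136, 0, 0.015],
    [-0.0311, -0.001, -0.0255, 0, -0.136, 0, 0.015],
    [-0.0343, -0.001, -0.021, 0, -0.136, 0, 0.015],
    [0, 0, 0, 0, 0, 0.131, 0.015],
    [0, 0, 0, 0, 0, 0.131, 0.015],
    [0, 0, 0, 0, 0, 0.131, 0.015],
    [0, 0, 0, 0, 0, 0.131, 0.015],
    [0, 0, 0, 0, 0, 0.131, 0.015],
    [0, 0, 0, 0, 0, 0.131, 0.015],
    [0, 0, 0, 0, 0, 0, 0.015],
  ],
)

```text
time: 28.0
tool_pos: [0.6034, 0.2679, 0.2961]
orientation: [-0.111, 0.7, -0.416, 0.569]
contact_force: [0.2, -1.2, -2.9]
width: 0.0251
```

```bash
cat > back.py <<'E'
from chk import *
from ov import lines
import sys
n=sys.argv[1];dz=float(sys.argv[2])
Rg=R.from_quat([-0.114,0.698,-0.413,0.574]); Rg=axes(C[:,0],-C[:,1]); pg=np.array([.584,.2382,.122])
s=r.sense();print(s["time"],s["qpos"],s["tool_pos"],s["contact_force"],s["wrist_torque"],s["width"])
p,q=pose();print("tool rel. to grip pose, cradle axes mm",1e3*(C.T@(p-pg)),"rot",np.degrees((Rg.inv()*q).as_rotvec()))
go(pg+C[:,2]*dz-C[:,0]*.004,Rg)
t=cam("top");s=cam("scene")
Bv=np.c_[[0,1,0],[0,0,-1],[-1,0,0]];c=np.array([0,.0116,0])
M=[(p+q.apply(c),q.as_matrix()@Bv,boxpts(),(0,255,255)),(o,C,[tuple(np.array(a)/1e3 for a in l) for l in lines()],(0,0,255))]
overlay(t,"t"+n,115,115,85,75,9,M);overlay(s,"s"+n,320,140,80,90,8,M)
E
python3 back.py 27 .06
```

```text
28.0 [-0.5269  0.1164  0.4102  1.8037 -0.8786  0.9326 -0.1676] [0.6034 0.2679 0.2961] [ 0.1829 -1.2251 -2.8635] [-1.1131  0.5385 -0.0418] 0.025050588981157612
tool rel. to grip pose, cradle axes mm [-98.2199  -4.1335 148.0649] rot [ 0.2635  0.7204 -0.211 ]
dist 0.129 rot 0.8 deg rows>=3 n=3
[0.0293, 0.0315, -0.0012, -0.0015, -0.0042, 0.0012]
[0.0293, 0.0315, -0.0012, -0.0015, -0.0042, 0.0012]
[0.0293, 0.0314, -0.0013, -0.0015, -0.0042, 0.0012]
```

Call:
arm_command(
  commands=[
    [0.0293, 0.0315, -0.0012, -0.0015, -0.004, 0.001, 0.015],
    [0.0293, 0.0315, -0.0012, -0.0015, -0.004, 0.001, 0.015],
    [0.0293, 0.0314, -0.0013, -0.0015, -0.004, 0.001, 0.015],
    [0, 0, 0, 0, 0, 0, 0.015],
    [0, 0, 0, 0, 0, 0, 0.015],
    [0, 0, 0, 0, 0, 0, 0.015],
  ],
)

```text
time: 28.7
tool_pos: [0.6063, 0.2789, 0.1759]
orientation: [-0.114, 0.695, -0.412, 0.579]
contact_force: [0.4, -0.6, -0.6]
width: 0.0249
```

```bash
python3 back.py 28 .05
```

```text
28.7 [-0.4828  0.262   0.3626  1.9375 -1.1381  0.7978  0.1727] [0.6063 0.2789 0.1759] [ 0.3818 -0.6141 -0.6218] [-0.8929  0.412  -0.0269] 0.02490590445676419
tool rel. to grip pose, cradle axes mm [-5.351  -1.7725 70.869 ] rot [ 0.0911 -0.654   0.2554]
dist 0.021 rot 0.7 deg rows>=1 n=1
[0.0209, 0.0013, -0.002, -0.0016, 0.0114, -0.0045]
```

View pics/s28.png

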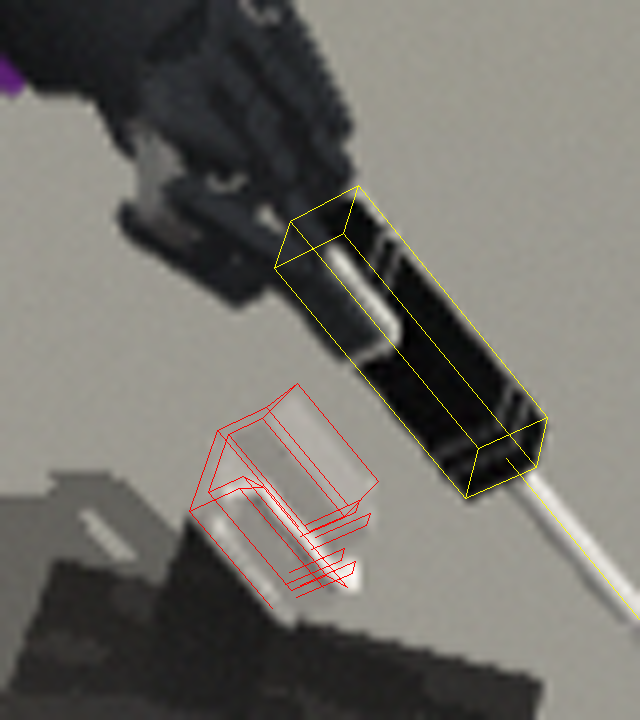

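View pics/t28.png

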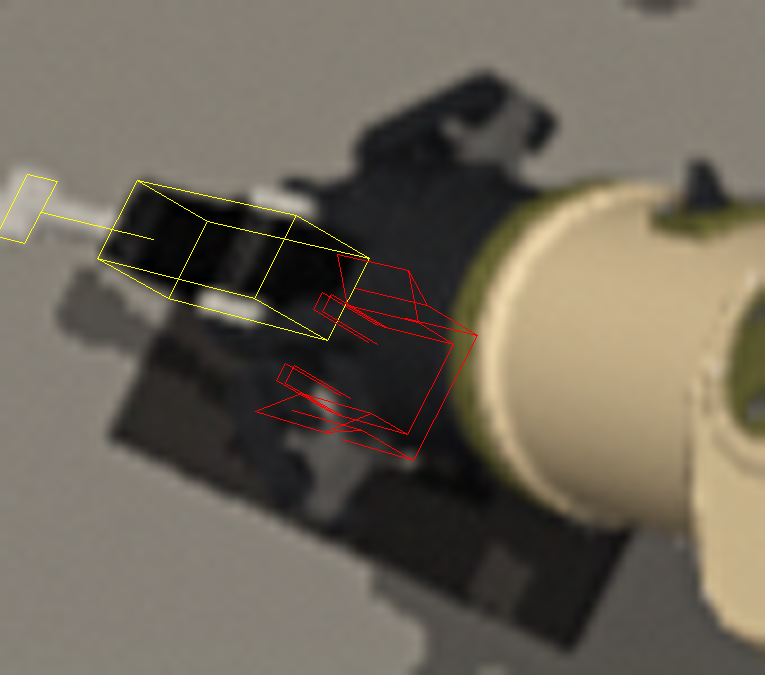

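Call:
arm_command(
  commands=[
    [0.0105, 0.001, -0.001, -0.0015, 0.006, -0.002, 0.015],
    [0.0105, 0, -0.001, 0, 0.005, -0.002, 0.015],
    [0.008, 0, 0, 0, 0, 0, 0.015],
    [0.008, 0, 0, 0, 0, 0, 0.015],
    [0, 0, 0, 0, 0, 0, 0.015],
    [0, 0, 0, 0, 0, 0, 0.015],
  ],
)

```text
time: 29.4
tool_pos: [0.5913, 0.2557, 0.1452]
orientation: [-0.114, 0.699, -0.413, 0.572]
contact_force: [-0.2, 0.5, -1.9]
width: 0.025
```

```bash
python3 back.py 29 .02
```

```text
29.4 [-0.4433  0.2762  0.3627  1.9994 -1.1926  0.7987  0.2706] [0.5913 0.2557 0.1452] [-0.1777  0.5421 -1.9013] [-0.8829  0.4645 -0.0033] 0.02501349516482646
tool rel. to grip pose, cradle axes mm [-3.0425  1.2894 29.7125] rot [-0.076   0.1912 -0.1227]
dist 0.010 rot 0.2 deg rows>=1 n=1
[0.0097, -0.0009, 0.0013, 0.0013, -0.0033, 0.0021]
```

View pics/s29.png

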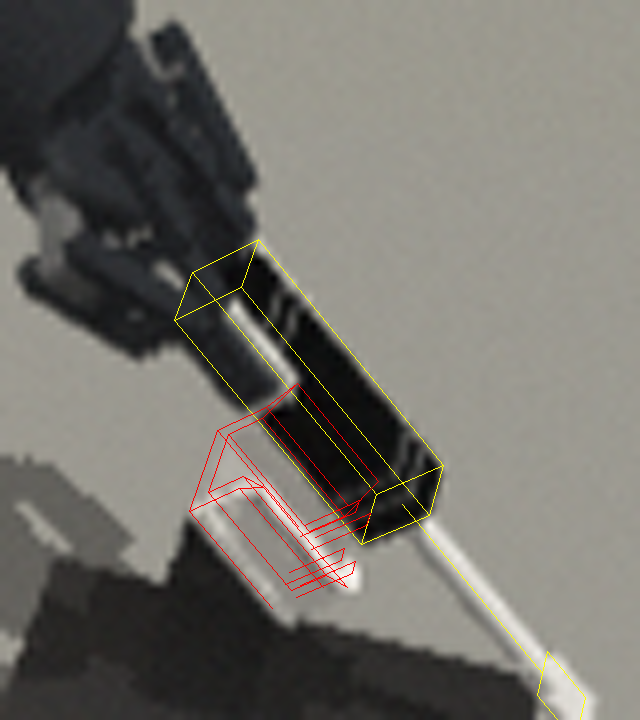

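Call:
arm_command(
  commands=[
    [0.007, -0.004, 0.0013, 0, 0, 0, 0.015],
    [0.007, 0, 0, 0, 0, 0, 0.015],
    [0.006, 0, 0, 0, 0, 0, 0.015],
    [0, 0, 0, 0, 0, 0, 0.015],
    [0, 0, 0, 0, 0, 0, 0.015],
  ],
)

```text
time: 30.0
tool_pos: [0.5847, 0.24, 0.1338]
orientation: [-0.114, 0.699, -0.413, 0.572]
contact_force: [-0.2, 0.6, -0.9]
width: 0.0249
```

```bash
python3 back.py 30 .0
```

```text
30.0 [-0.4171  0.2813  0.3675  2.026  -1.2143  0.8101  0.327 ] [0.5847 0.24   0.1338] [-0.2257  0.6312 -0.9379] [-0.8936  0.4964 -0.0226] 0.024943140480705894
tool rel. to grip pose, cradle axes mm [-7.0247  0.1761  9.6768] rot [-0.0842  0.1893 -0.1263]
dist 0.010 rot 0.2 deg rows>=1 n=1
[0.0097, 0.003, 0.0002, 0.0015, -0.0033, 0.0022]
```

Call:
arm_command(
  commands=[
    [0.004, 0, 0, 0, 0, 0, 0.015],
    [0.003, 0, 0, 0, 0, 0, 0.015],
    [0, 0, 0, 0, 0, 0, 0.015],
    [0, 0, 0, 0, 0, 0, 0.015],
  ],
)

```text
time: 30.5
tool_pos: [0.5825, 0.2356, 0.1289]
orientation: [-0.114, 0.699, -0.413, 0.572]
contact_force: [-0.4, 0.7, -1.1]
width: 0.0249
```

```bash
python3 back.py 31 .0
```

```text
30.5 [-0.4087  0.2853  0.368   2.0352 -1.2246  0.8121  0.3486] [0.5825 0.2356 0.1289] [-0.4294  0.656  -1.1002] [-0.9586  0.447   0.0162] 0.024931988870576686
tool rel. to grip pose, cradle axes mm [-7.0556  0.1691  2.7689] rot [-0.0805  0.1767 -0.1237]
dist 0.004 rot 0.2 deg rows>=1 n=1
[0.0028, 0.0031, 0.0002, 0.0014, -0.0031, 0.0022]
```

View pics/s31.png

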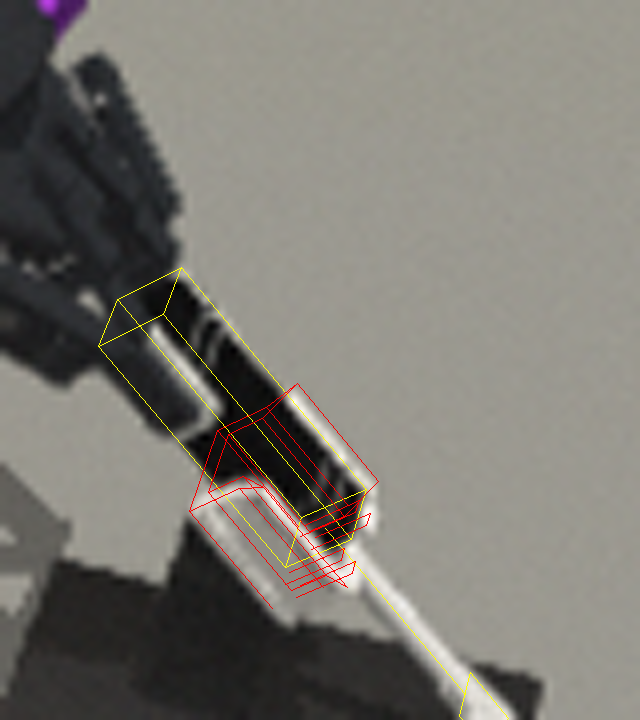

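Nearly down with no contact force yet, so lower the last 3 mm.

Call:
arm_command(
  commands=[
    [0.0015, 0, 0, 0, 0, 0, 0.015],
    [0.0015, 0, 0, 0, 0, 0, 0.015],
    [0, 0, 0, 0, 0, 0, 0.015],
    [0, 0, 0, 0, 0, 0, 0.015],
  ],
)

```text
time: 31.0
tool_pos: [0.5816, 0.2338, 0.127]
orientation: [-0.114, 0.699, -0.413, 0.572]
contact_force: [0.3, 0.4, -1.2]
width: 0.025
```

```bash
python3 back.py 32 .0
```

```text
31.0 [-0.4052  0.287   0.3681  2.0389 -1.2291  0.8131  0.3578] [0.5816 0.2338 0.127 ] [ 0.3152  0.3985 -1.2418] [-0.7482  0.407  -0.0014] 0.025006825425463747
tool rel. to grip pose, cradle axes mm [-7.0778  0.1992  0.0357] rot [-0.0808  0.1553 -0.1088]
dist 0.003 rot 0.2 deg rows>=1 n=1
[0.0, 0.0031, 0.0002, 0.0014, -0.0027, 0.0019]
```

Call:
arm_command(
  commands=[
    [0, 0, 0, 0, 0, 0, 0.03],
    [0, 0, 0, 0, 0, 0, 0.035],
    [0, 0, 0, 0, 0, 0, 0.045],
    [0, 0, 0, 0, 0, 0, 0.06],
    [0, 0, 0, 0, 0, 0, 0.0854],
    [0, 0, 0, 0, 0, 0, 0.0854],
    [0, 0, 0, 0, 0, 0, 0.0854],
  ],
)

```text
time: 31.8
tool_pos: [0.5816, 0.2338, 0.127]
orientation: [-0.114, 0.699, -0.413, 0.572]
contact_force: [0.6, -0.3, 0.3]
width: 0.0854
```

```bash
python3 back.py 33 .0
```

```text
31.8 [-0.4052  0.287   0.3681  2.0389 -1.229   0.813   0.3578] [0.5816 0.2338 0.127 ] [ 0.6246 -0.2573  0.3476] [-0.6597  0.3409  0.0559] 0.08536964715726118
tool rel. to grip pose, cradle axes mm [-7.0748  0.1901 -0.0367] rot [-0.0798  0.1559 -0.1147]
dist 0.003 rot 0.2 deg rows>=1 n=1
[-0.0, 0.0031, 0.0002, 0.0014, -0.0027, 0.002]
```

View pics/s33.png

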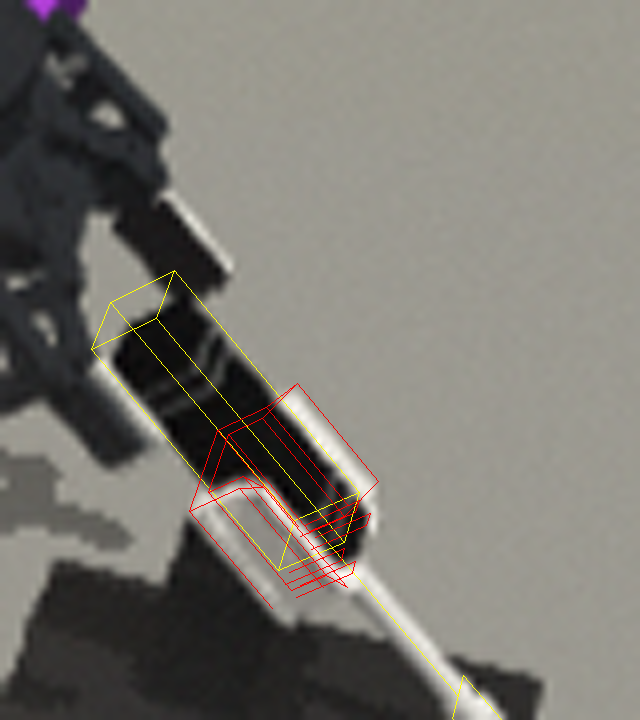

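Seated at the stop. Retreat straight back along the handle.

Call:
arm_command(
  commands=[
    [0, -0.01, 0, 0, 0, 0, 0.0854],
    [0, -0.02, 0, 0, 0, 0, 0.0854],
    [0, -0.03, 0, 0, 0, 0, 0.0854],
    [0, -0.03, 0, 0, 0, 0, 0.0854],
    [0, -0.03, 0, 0, 0, 0, 0.0854],
    [0, -0.03, 0, 0, 0, 0, 0.0854],
    [0, 0, 0, 0, 0, 0, 0.0854],
    [0, 0, 0, 0, 0, 0, 0.0854],
    [0, 0, 0, 0, 0, 0, 0.0854],
    [0, 0, 0, 0, 0, 0, 0.0854],
  ],
)

```text
time: 32.9
tool_pos: [0.534, 0.1399, 0.2321]
orientation: [-0.115, 0.699, -0.413, 0.572]
contact_force: [-0.3, -0.1, -0.3]
width: 0.0853
```

```bash
python3 - <<'E'
from chk import *
from ov import lines
s=r.sense();print(s["time"],s["tool_pos"],np.abs(s["joint_vel"]).max(),s["contact_force"])
t=cam("top");s=cam("scene")
M=[(o+C@np.array([0,0,.013]),C,boxpts(),(0,255,255))]
overlay(s,"s34",320,140,80,90,8,M);overlay(t,"t34",115,115,85,75,9,M)
cv2.imwrite("pics/t35.png",t["img"][:,:,::-1]);cv2.imwrite("pics/s35.png",s["img"][:,:,::-1])
crop(t,"t36",315,130,80,75,8)
E
```

```text
32.9 [0.534  0.1399 0.2321] 0.002620797120491075 [-0.3309 -0.1212 -0.3284]
```

View pics/s34.png

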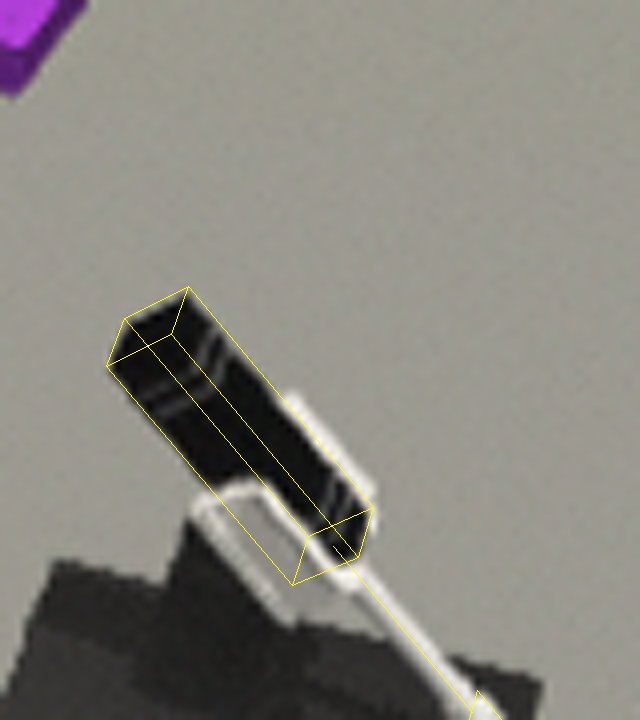

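View pics/t34.png

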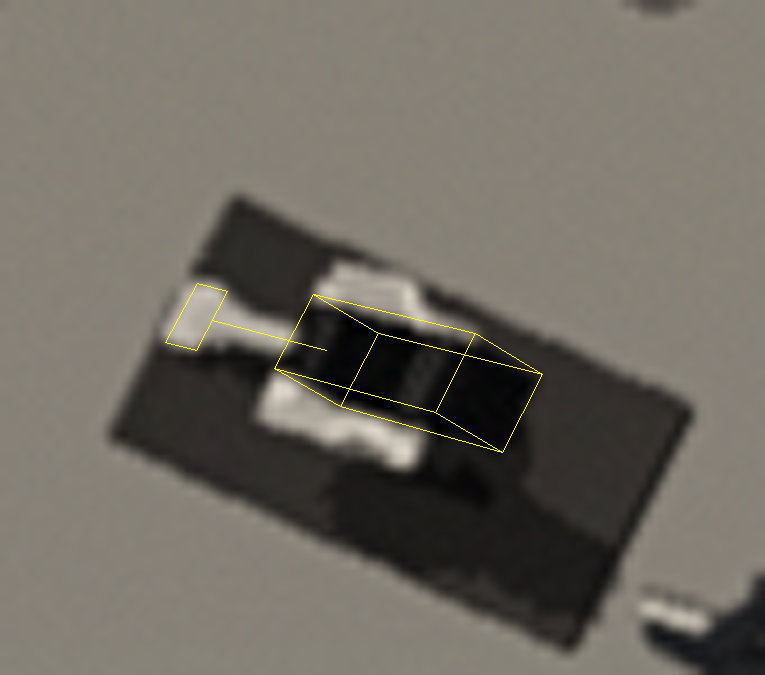

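View pics/t36.png

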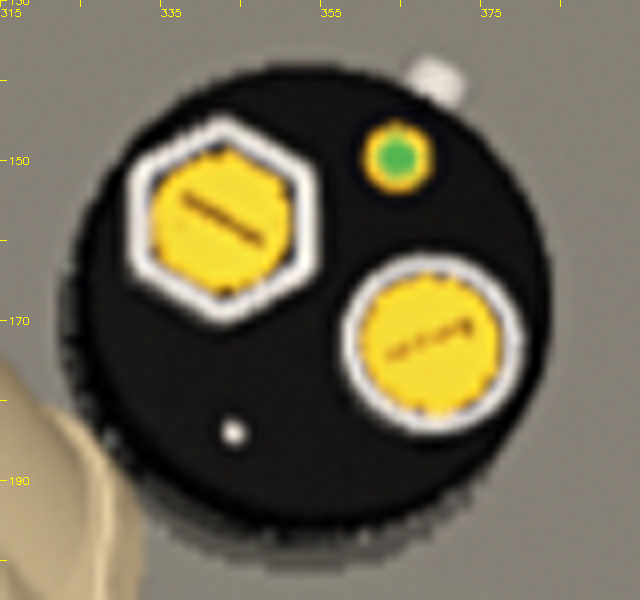

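View pics/s35.png

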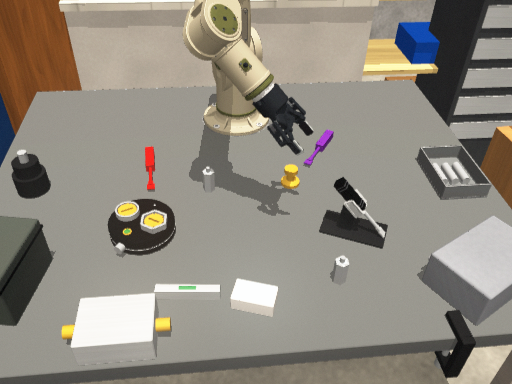

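```bash
python3 - <<'E'
from station import r
print(r.job_done())
E
```

```text
the job is handed in; nothing more can be done
None
```

The job is handed in at about 33 s of the 72 s allowed: the selector is turned to its stop and the screwdriver is back in the sloping rest. `job_done()` gave no verdict, so everything below is from my own checks.

**What I did:** I laid the screwdriver in the channel, let go, and took it again by the upper end of the handle. I put the blade in the hex-collar slot to about 1 mm above its floor, with no contact force. I then turned it clockwise until the wrist torque rose to about 0.6 N m, well above the selector's 0.08 N m friction. Finally I backed off within the blade's play, lifted out, laid the tool back in the channel and retreated.

**Last checks:**
- **Selector:** in the last top picture its slot lies within about 1° of the line joining the two selectors, which is its stop direction. An earlier reading from the scene camera was about 2° off. Both are inside the 6° allowed.
- **Screwdriver:** it lies in the channel against the stop, blade downhill. The expected outline fits it to a few millimetres in both pictures.
- **Robot:** it stands clear of everything, about 16 cm up the slope, with near-zero contact force.
- **Other things:** the second selector and the loose things look unmoved in the last pictures. I judged that by eye rather than measuring it.

**Disagreements:** the scene camera read about 1 pixel (4 mm) off from the arm. The screwdriver's tip also sat about 4 mm off my model in the second grip. Side forces while turning stayed at about 4 N or less.

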